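# Sleeve, pin and squeeze a clamshell column holder

### The job

Push the loose white sleeve fully down onto the spigot of the clamshell column holder, then swing the gate shut round it, and then put the headed pin from its parking block down through the two lined-up holes until its head sits on the gate's lug. Finish while holding: with the pin left in, squeeze the two end tabs of the holder together between the fingers, one finger on the outer face of each tab, and keep squeezing when the program ends. Leave the petri dish, the amber bottle and the glass stopper nearby where they are.

Things in the scene. Friction and masses are not known exactly. Their poses are not given: they have to be found in the camera images.
- clamp: Fixed half of the aluminium clamshell holder, fixed on the worktop; origin on the spigot's axis at worktop height, z up. It is on the +x side of the parting plane x = 0, the gate on the -x side. Foot: x -30 to 50, y -45 to 80 mm, 10 thick. Along -y from the hinge (y = 70): half collars round the spigot (bore radius 19, outer 27, top z = 44), pin lugs, end tabs. The bare holder is 50 mm high
- seat (a point): Point on the foot plate on the spigot's axis, z = 10 mm: the sleeve's underside rests here. The fixed steel spigot is 20 mm in diameter and rises from here to z = 42, its top 8 mm tapering to 12 mm diameter. With the gate open it is free from above
- hinge (a point): Point on the gate's vertical hinge axis, 70 mm from the spigot's axis along the clamp's +y, z = 29 mm
- pin_hole (a point): Centre of the mouth of the pin hole when the gate is shut, z = 46 mm (top of the gate's lug), 70 mm from the spigot's axis along the clamp's -y; does not move with the gate. Vertical 12.5 mm holes go through both lugs, plates 34 x 36 mm (x, y): the gate's z 30 to 46, the fixed one z 12 to 28
- gate (a joint): Angle of the gate, rad: 0 = shut against its stop (holes lined up), grows as it swings open toward the clamp's -x (clockwise seen from above), at most 1.3. The hinge is stiff by friction (about 0.15 N m) and stays where it is left
- gate_tab (a point): End tab of the gate, aluminium block 14 x 60 x 34 mm (x, y, z), z from 12 to 46 mm; this point is its centre, 29 mm up. Its -x face is the outer face, to push on for shutting and to squeeze. Its centre lies 187 mm from the hinge axis along the gate (its own -y) and 9 mm to its -x. Turns with the gate
- fixed_tab (a point): End tab of the fixed half, the same block; this point is its centre, 29 mm up, at (9, -117) mm in the clamp's frame; +x face is the outer face. With the gate shut the tabs stand side by side with a 4 mm gap, 32 mm over both outer faces; only bare worktop lies under and beside them
- sleeve: White plastic tube, open at both ends, outer diameter 32, bore 24, height 80 mm, standing upright on the worktop. Origin at the centre of its underside. Seated, it stands from z = 10 to 90 mm. 40 to 85 g
- pin: Steel pin standing in its parking block, hole and pin vertical. Origin on its axis at the underside of the head. Head: knurled round grip 24 mm diameter, rising 34 mm above the origin. Shank: 9 mm diameter, 38 mm long below the origin, foot tapered over the last 5 mm. About 80 g. To be home its head rests on the gate's lug
- pin_block: Grey parking block 46 x 46 x 42 mm fixed on the worktop, with a vertical 12.5 mm hole; the pin's shank is in it and the head rests on its top. Origin at the centre of its underside. It and the sleeve may change sides of the holder
- petri: Bystander: glass petri dish, 60 mm wide, 14 mm high; origin under its centre
- amber_bottle: Bystander: amber bottle with white cap, 48 mm wide, 106 mm high; origin under its centre
- stopper: Bystander: glass stopper 24 x 49 x 24 mm, lying on the worktop; origin under its centre
Things that resemble listed ones, but are neither listed nor needed, are in the scene too. What is shaped like the sleeve but pink or purple is not meant.

How it is judged:
On the way, in this order (a step that is already met when the one before it is completed fails the run):
1. the sleeve is fully down on the spigot (horizontal distance between sleeve and seat below 0.005 m and z of sleeve in the frame of seat below 0.004 m and angle between sleeve's own z axis and vertical below 0.12 rad), for 0.2 s.
2. the gate is shut with the sleeve on the spigot (all of step 1 and value of joint gate below 0.035 rad), for 0.2 s.
3. the pin is home through both holes of the shut holder (all of step 2 and horizontal distance between pin and pin_hole below 0.005 m and z of pin in the frame of pin_hole below 0.004 m and angle between pin's own z axis and vertical below 0.12 rad), for 0.2 s.
At the end, for the whole second after the job is handed in: Sleeve within 5 mm of the spigot's axis and 4 mm of the foot, gate within 0.035 rad of shut, pin within 5 mm of the hole's axis, head within 4 mm of the lug, both within 0.12 rad of upright; fingers press both end tabs with over 4 N each, grasp point below 56 mm (astride the tabs) (all of step 3 and contact force between the fingers and gate_c0 above 4 N and contact force between the fingers and clamp_c0 above 4 N and height (world z) of the grasp point below 0.056 m); the arm keeps its last pose, push and grip.
It fails at once if the petri dish is shifted by more than 30 mm (distance of petri from where it was at the start of the episode above 0.03 m).
It fails at once if the amber bottle is shifted by more than 30 mm (distance of amber_bottle from where it was at the start of the episode above 0.03 m).
It fails at once if the glass stopper is shifted by more than 30 mm (distance of stopper from where it was at the start of the episode above 0.03 m).
It also fails if it takes over 72 s, if anything falls off the work surface, if the arm or the gripper's body presses on something with over 40 N, if the wrist force passes 120 N, or if a joint passes its speed limit or range.

### The arm

A 6-joint arm with a two-finger parallel gripper is mounted at the origin on a cart in front of the work surface, level with it; the furniture and walls round the work are solid. World frame = base frame: x ahead of the robot, y to its left, z up, the work surface at z = 0. Lengths are in m, angles in rad, forces in N, time in s.
With the tool pointing down it reaches from about 0.325 to 0.9 m from the base axis. Payload 3.5 kg.
Tool frame: the origin (TCP) lies midway between the tips of the shut fingers; the grasp point (between the pads) lies 19 mm behind it; z points along the fingers, y is the direction in which the jaws open and shut (so a half turn about z gives the same grasp; the last joint's range is limited). The gripper opens to 85 mm and grips with 20 to 120 N. Pads are 22 mm wide; open, the fingers measure 114 mm over their backs; the gripper's body (76 mm by 85 mm) begins 54 mm behind the grasp point. The pads swing forward as they close: fully open they stand 13 mm farther back than shut.
Start: joints at [-1.281, 0.276, -0.026, 1.268, 0, 1.467], TCP at [0.239, -0.577, 0.231] pointing down, gripper open.
Joint ranges: [-3.12, 3.12], [-0.85, 1.88], [-1.08, 1.24], [-1.95, 2.15], [-1.57, 1.53], [-3.14, 3.14]. Speed limits (rad/s): [2.57, 2.57, 3.14, 3.14, 3.14, 3.14].

### API

Orientations are given as a 3x3 rotation matrix whose columns are the frame's x, y, z axes.
In Python, from cell import bot, optics, finish_job gives the robot as it stands.
- The arm moves only by the tool play_rows, never from a script. Its arguments are lists of equal length, an entry for each row: "gripper": the gripper's target within -1 to 1 (fully open at 1, half-way at 0, shut at -1); "translation": the shift along the tool's x, y, z as a fraction of full scale, a list of three; "rot": the turn, a rotation vector about the tool's x, y, z as a fraction of full scale, a list of three. In form: {"gripper": [gripper, ...], "translation": [[x, y, z], ...], "rot": [[ax, ay, az], ...]}. A call has 1 to 12 rows; each row is the pose to reach, as a shift and turn from the pose commanded when the call began, along the tool's axes at that moment, turning the shorter way round; what a row does not reach only later rows make up. Full scale, the value 1, is 0.25 m for a shift and pi rad for a turn. A row lasts 1/12 s, in which the tool goes at most 41.7 mm and 7.16 degrees, less where a joint would pass 70% of its speed; a pose out of reach is approached as far as the arm can. A call with a number of a shift or a turn outside -1 to 1 is refused whole. A call with a gripper value outside its range is refused whole. The fingers move at their own pace and stop on an object; the grip force is fixed at half the most. Time passes only in rows, so rows that repeat a pose let the fingers close. It gives the time, the measured TCP pose, the force and the opening at its end, in the units of the state.
- bot.observe(): the state, without advancing time (a new reading comes with each control period).
- optics.grab_frame(name): name is "scene" or "top" or "wrist"; returns a dict with "pixels" (400x640x3 uint8, red, green, blue), "intrinsics" (3x3 intrinsics, pixels), "k1" (the pictures are not rectified: a ray, as slopes to the right and down, at radius r is drawn at 1 + k1 r^2 times it, then the intrinsics apply), "position" and "rotation" of the camera in the world. Camera axes: x right, y up, looking along -z (the intrinsics and any distortion apply to the point x, -y, -z); pixel columns grow to the right and rows downward; lengths in m; the calibration is good to about 2 mm. A picture is of the moment at which its call begins. There is no depth.
- finish_job(): hands the job in, once; it reports no verdict.
Trained networks look in a picture, given as the dict that the camera call returned (one of the last four; its "shot" number tells which), for a name from the list of things; names that differ only in an ending like _2 or _b are one class to them, and where a whole thing is asked for, a point or a joint stands for the part that bears it (a point fixed in the world has none). Each returns a list of dicts, best first, with "p" (0 to 1); they miss things now and then, are a little off and sometimes report something else, mostly with a low value. They report only what shows in the picture. A call takes as long as a camera call. They do not tell look-alikes from the thing itself.
- optics.regions_of(query, picture): "pixels" (400x640 bool, what is visible of it) and "rect" ([centre column, centre row, width, height] in pixels, round what is visible of it).
- optics.tip_of(query, picture): "position" ([column, row] in pixels: a listed point, or the origin of a listed thing).
The state is a dict: "t": time; "joint_pos": joint angles; "joint_velocities": joint speeds; "joint_efforts": joint torques, N m; "tcp_pos": TCP position; "eef_rot": TCP orientation; "wrist_force": force on the tool from outside, world axes, zero at the start; "ft_torque": the same for the moment, N m; "width": finger opening in m.
Only numpy, scipy, OpenCV 4.12 (cv2) and the standard library are available. Lean on these libraries where they do the work, as an engineer would, in place of code of your own. Each camera call takes 0.05 s, during which the arm holds its last target.

## Working session

There is one attempt and no reset: what is moved stays moved. The work goes in short steps, Python scripts to look and compute and a tool call to move; the robot and the scene stay as the last step left them, time stands still between calls to the robot, and variables do not carry over. Pictures are saved under pics/ and viewed, and the job is handed in when it is done.

Besides the shell and the picture viewer there is one more tool, called after "Request:" by a JSON object that holds its "op" and its "data". play_rows: Moves the arm, as the interface text tells. Its arguments: {"type":"object","properties":{"gripper":{"type":"array"},"translation":{"type":"array"},"rot":{"type":"array"}},"required":["gripper","translation","rot"]}

```bash
ls; mkdir -p pics; cat > h.py <<'E'
import numpy as np, cv2
from cell import bot, optics, finish_job
def ray(f,px):
    K=np.array(f["intrinsics"]);k1=f["k1"]
    xd=(px[0]-K[0,2])/K[0,0]; yd=(px[1]-K[1,2])/K[1,1]
    rd=np.hypot(xd,yd); r=rd
    for _ in range(30): r=rd/(1+k1*r*r)
    s=r/rd if rd>0 else 1
    d=np.array([xd*s,-yd*s,-1.0]); return np.array(f["position"]),np.array(f["rotation"])@d
def onz(f,px,z):
    o,d=ray(f,px); return o+d*(z-o[2])/d[2]
def proj(f,P):
    c=np.array(f["rotation"]).T@(np.array(P)-np.array(f["position"]))
    x=c[0]/-c[2];y=-c[1]/-c[2];s=1+f["k1"]*(x*x+y*y);K=np.array(f["intrinsics"])
    return np.array([K[0,0]*x*s+K[0,2],K[1,1]*y*s+K[1,2]])
def save(f,n): cv2.imwrite(f"pics/{n}.png",cv2.cvtColor(f["pixels"],cv2.COLOR_RGB2BGR))
def crop(f,n,c0,r0,c1,r1,s=3):
    im=cv2.cvtColor(f["pixels"],cv2.COLOR_RGB2BGR)[r0:r1,c0:c1]
    cv2.imwrite(f"pics/{n}.png",cv2.resize(im,None,fx=s,fy=s,interpolation=cv2.INTER_CUBIC))
E
cat > a.py <<'E'
from h import *
s=bot.observe();print(s["t"],s["tcp_pos"],s["eef_rot"],s["width"])
for n in ["scene","top","wrist"]:
    f=optics.grab_frame(n);save(f,n+"0")
    print(n,np.round(f["position"],3).tolist(),np.round(f["rotation"],2).tolist())
    if n=="wrist":continue
    for q in ["seat","hinge","pin_hole","gate_tab","fixed_tab","sleeve","pin","pin_block","petri","amber_bottle","stopper","clamp"]:
        z=dict(seat=.01,hinge=.029,pin_hole=.046,gate_tab=.029,fixed_tab=.029,pin=.042).get(q,0)
        for r in optics.tip_of(q,f)[:3]:
            print(" ",q,round(r["p"],2),np.round(r["position"],1),np.round(onz(f,r["position"],z)[:2],4))
E
python3 a.py
```

```text
pics
0.0 [ 0.23899881 -0.57665101  0.23015588] [[ 9.23849250e-01  3.82756008e-01 -6.34329162e-04]
 [ 3.82756466e-01 -9.23846830e-01  2.12647196e-03]
 [ 2.27896931e-04 -2.20733311e-03 -9.99997538e-01]] 0.08564112900636163
scene [-0.195, 0.499, 1.082] [[-0.54, 0.63, -0.56], [-0.84, -0.42, 0.35], [-0.01, 0.66, 0.75]]
  seat 0.9 [309.6 203.4] [0.6118 0.059 ]
  seat 0.31 [201.4 258.2] [0.6078 0.4109]
  hinge 0.9 [290.8 208.1] [0.6126 0.1222]
  pin_hole 0.97 [324.7 183.3] [ 0.6275 -0.0059]
  pin_hole 0.25 [391.5 153.7] [ 0.6178 -0.2534]
  gate_tab 0.85 [353.1 210.3] [ 0.5047 -0.025 ]
  fixed_tab 0.69 [337.2 176.7] [ 0.6431 -0.0616]
  sleeve 0.83 [413.3 203.3] [ 0.4455 -0.2071]
  sleeve 0.65 [432.9 175.4] [ 0.5014 -0.3347]
  sleeve 0.6 [427.8 193. ] [ 0.453  -0.2713]
  pin 0.67 [245.4 258.9] [0.5169 0.3159]
  pin_block 0.82 [247.2 264.4] [0.5267 0.3124]
  pin_block 0.29 [288.4 207.2] [0.642  0.1161]
  petri 0.68 [225.6 215.8] [0.7169 0.2893]
  amber_bottle 0.6 [196.9 259.2] [0.6191 0.422 ]
  stopper 0.42 [389.1 151.4] [ 0.6672 -0.287 ]
  clamp 0.83 [307.  202.6] [0.6265 0.0598]
top [0.344, 
[... 192 characters left out ...]
 0.6256 -0.0027]
  pin_hole 0.21 [286.8 188.7] [0.6193 0.1355]
  gate_tab 0.73 [346.5 229.9] [ 0.5058 -0.0319]
  fixed_tab 0.92 [352.1 179.1] [ 0.6509 -0.0486]
  sleeve 0.76 [457.  225.2] [ 0.5236 -0.3473]
  sleeve 0.71 [455.9 260.8] [ 0.4229 -0.3399]
  sleeve 0.69 [407. 255.] [ 0.4385 -0.2033]
  pin 0.41 [222.1 221.7] [0.5261 0.3146]
  pin_block 0.56 [223.  222.5] [0.5293 0.3205]
  petri 0.73 [236.9 161.2] [0.7102 0.2864]
  amber_bottle 0.69 [190.3 187. ] [0.6329 0.4195]
  stopper 0.45 [433.8 177.2] [ 0.6633 -0.2864]
  clamp 0.93 [314.4 190.3] [0.6239 0.059 ]
  clamp 0.73 [344.1 228.8] [ 0.5122 -0.0264]
wrist [0.3, -0.553, 0.374] [[0.38, 0.89, 0.24], [-0.92, 0.37, 0.1], [-0.0, -0.26, 0.97]]
```

View pics/scene0.png

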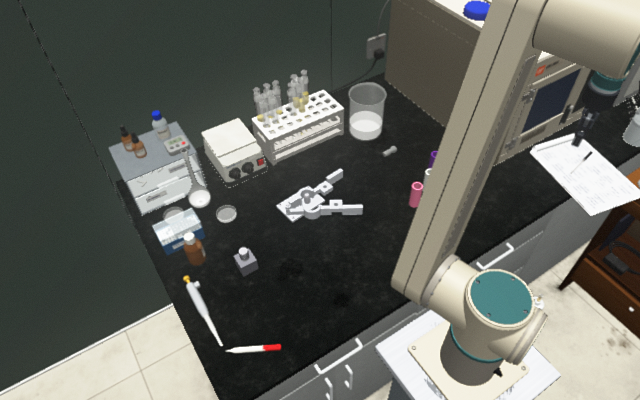

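View pics/top0.png

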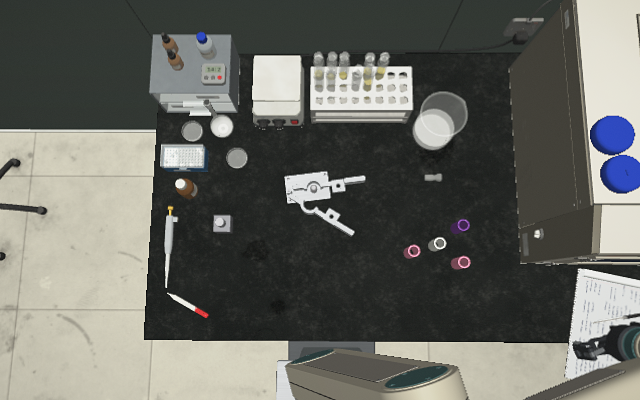

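View pics/wrist0.png

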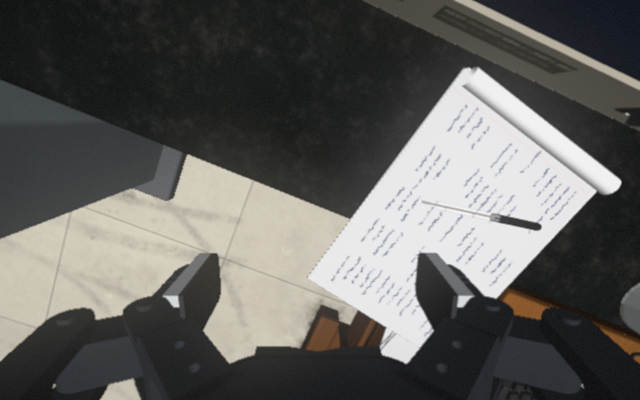

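```bash
cat > b.py <<'E'
from h import *
f=optics.grab_frame("top");crop(f,"slv",390,205,490,285,8);crop(f,"clamp",270,155,380,245,7)
for r in optics.regions_of("sleeve",f)[:5]:
    m=r["pixels"]; print(r["p"],np.round(r["rect"],1),f["pixels"][m].mean(0).round(), np.round(onz(f,r["rect"][:2],.04)[:2],4))
for px in [(438.5,243),(440,243)]: print(onz(f,px,.08))
E
python3 b.py
```

```text
0.58 [409.6 251.6  16.9  11.3] [149.  99. 114.] [ 0.4452 -0.2041]
0.56 [461.1 261.9  14.9  12.1] [151.  98. 113.] [ 0.4178 -0.3435]
0.53 [461.1 227.4  15.2  18.1] [ 84.  50. 104.] [ 0.5125 -0.3477]
0.44 [437.  245.9  12.   13.9] [148. 150. 143.] [ 0.4612 -0.2796]
[ 0.46553346 -0.27488119  0.08      ]
[ 0.46554953 -0.27886929  0.08      ]
```

View pics/slv.png

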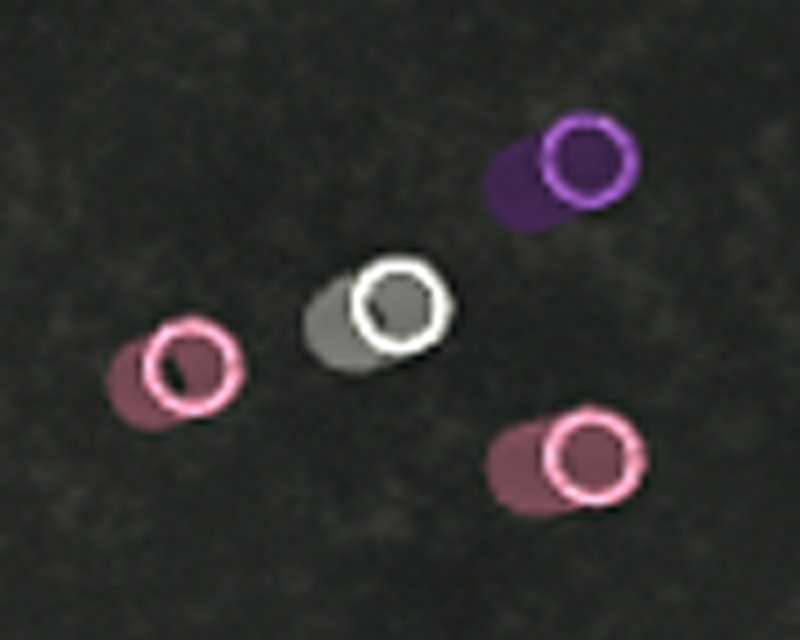

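View pics/clamp.png

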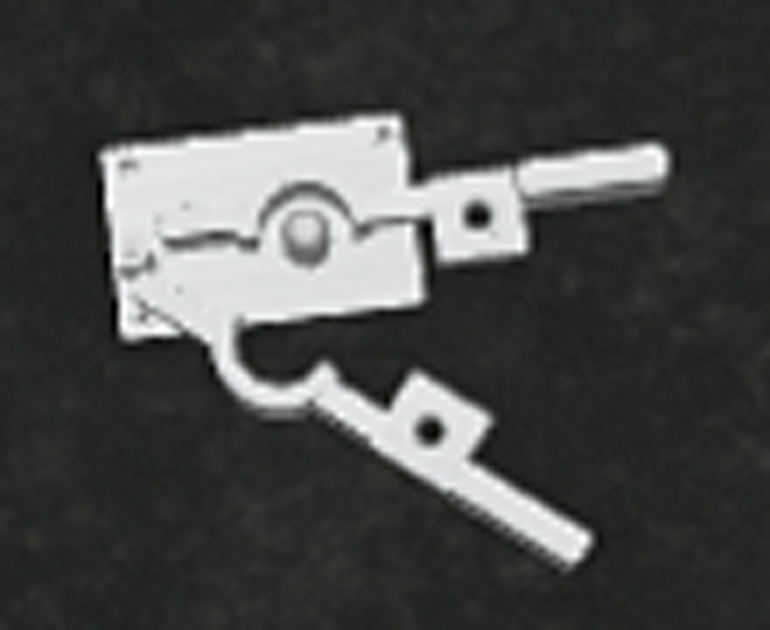

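```bash
cat >> h.py <<'E'
def move(p,ydir=None):
    """ydir: wanted tool y dir in world xy"""
    s=bot.observe();R=np.array(s["eef_rot"]);d=R.T@(np.array(p)-s["tcp_pos"])
    print("trans",np.round(d/.25,3).tolist(),"rows",round(np.linalg.norm(d)/.0417,1))
    from scipy.spatial.transform import Rotation as Ro
    y=R[:,1] if ydir is None else np.array([ydir[0],ydir[1],0.]);y=y/np.linalg.norm(y);y[2]=0;y/=np.linalg.norm(y)
    z=np.array([0,0,-1.]);x=np.cross(y,z);T=np.array([x,y,z]).T
    v=Ro.from_matrix(R.T@T).as_rotvec();print("rot",np.round(v/np.pi,3).tolist(),"rows",round(np.degrees(np.linalg.norm(v))/7.16,1))
E
python3 -c "
from h import *
move([.36,-.42,.25],[1,0])
f=optics.grab_frame('wrist');print(proj(f,bot.observe()['tcp_pos']),f['k1'],f['intrinsics'])"
```

```text
trans [0.687, -0.397, -0.075] rows 4.8
rot [0.0, -0.0, -0.375] rows 9.4
[316.84945594 259.43558427] 0.006353786593271557 [[326.00897231   0.         317.76999721]
 [  0.         326.00897231 203.46620771]
 [  0.           0.           1.        ]]
```

Request:
{"op": "play_rows", "data": {"gripper": [1,1,1,1,1,1,1,1,1,1], "translation": [[0.687,-0.397,-0.075],[0.687,-0.397,-0.075],[0.687,-0.397,-0.075],[0.687,-0.397,-0.075],[0.687,-0.397,-0.075],[0.687,-0.397,-0.075],[0.687,-0.397,-0.075],[0.687,-0.397,-0.075],[0.687,-0.397,-0.075],[0.687,-0.397,-0.075]], "rot": [[0,0,-0.375],[0,0,-0.375],[0,0,-0.375],[0,0,-0.375],[0,0,-0.375],[0,0,-0.375],[0,0,-0.375],[0,0,-0.375],[0,0,-0.375],[0,0,-0.375]]}}

```text
t: 2.33
tcp_pos: [0.3601, -0.4198, 0.2502]
eef_rot: [[-0.006, 1.0, 0.0], [1.0, 0.006, -0.0], [-0.0, 0.0, -1.0]]
wrist_force: [-0.3, -0.4, -0.1]
width: 0.0857
```

```bash
python3 -c "
from h import *
print(bot.observe()['joint_pos'])
move([.466,-.28,.22],[1,0])"
```

```text
[-9.78666699e-01  1.39410544e-01 -1.56228113e-01  1.27491976e+00
 -1.62884902e-05  5.86449891e-01]
trans [0.557, 0.427, 0.121] rows 4.3
rot [0.0, 0.0, 0.002] rows 0.0
```

Request:
{"op": "play_rows", "data": {"gripper": [1,1,1,1,1,1], "translation": [[0.557,0.427,0.121],[0.557,0.427,0.121],[0.557,0.427,0.121],[0.557,0.427,0.121],[0.557,0.427,0.121],[0.557,0.427,0.121]], "rot": [[0,0,0],[0,0,0],[0,0,0],[0,0,0],[0,0,0],[0,0,0]]}}

```text
t: 2.83
tcp_pos: [0.4676, -0.2779, 0.2191]
eef_rot: [[-0.005, 1.0, -0.001], [1.0, 0.005, 0.001], [0.001, -0.001, -1.0]]
wrist_force: [-0.7, -0.3, 0.0]
width: 0.0854
```

```bash
python3 -c "
from h import *
s=bot.observe();print(s['t'],s['tcp_pos'])
f=optics.grab_frame('wrist');save(f,'w1');print(proj(f,s['tcp_pos']))
import pickle;pickle.dump(f,open('f.pkl','wb'))"
```

```text
2.8333 [ 0.46762415 -0.27794776  0.21906021]
[317.23844201 258.51881527]
```

View pics/w1.png

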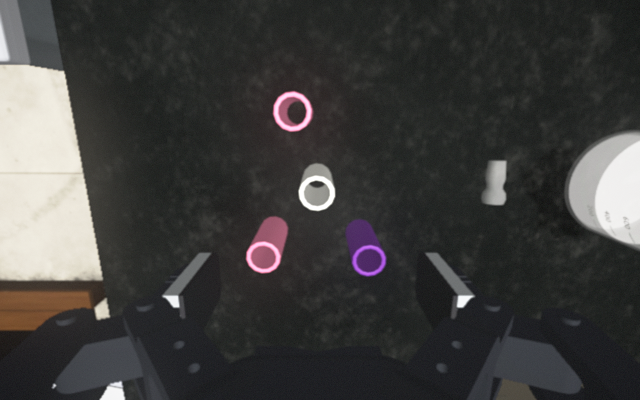

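```bash
python3 -c "
from h import *
import pickle;f=pickle.load(open('f.pkl','rb'))
for p in [(317,193.5),(293,111),(264,257),(368,260)]: print(onz(f,p,.08))
im=f['pixels'].astype(int);m=(im.min(2)>190);m[:170]=0;m[215:]=0;m[:,:290]=0;m[:,345:]=0
ys,xs=np.where(m);print(xs.min(),xs.max(),ys.min(),ys.max());e=cv2.fitEllipse(np.stack([xs,ys],1).astype(np.float32));print(e)
"
```

```text
[ 0.46700221 -0.27896728  0.08      ]
[ 0.44681306 -0.20868743  0.08      ]
[ 0.41765737 -0.34016057  0.08      ]
[ 0.51502103 -0.34273738  0.08      ]
299 334 175 210
((316.5169372558594, 192.64048767089844), (31.02421760559082, 31.79517364501953), 87.3497543334961)
```

Request:
{"op": "play_rows", "data": {"gripper": [1,1,1,1,1,1,1,1,-1,-1,-1,-1], "translation": [[0,-0.003,0.15],[0,-0.003,0.3],[0,-0.003,0.45],[0,-0.003,0.56],[0,-0.003,0.64],[0,-0.003,0.69],[0,-0.003,0.704],[0,-0.003,0.704],[0,-0.003,0.704],[0,-0.003,0.704],[0,-0.003,0.704],[0,-0.003,0.704]], "rot": [[0,0,0],[0,0,0],[0,0,0],[0,0,0],[0,0,0],[0,0,0],[0,0,0],[0,0,0],[0,0,0],[0,0,0],[0,0,0],[0,0,0]]}}

```text
t: 3.88
tcp_pos: [0.4667, -0.2815, 0.045]
eef_rot: [[-0.0, 1.0, 0.002], [1.0, 0.0, -0.002], [-0.002, 0.002, -1.0]]
wrist_force: [-0.5, 0.3, 0.8]
width: 0.0388
```

Request:
{"op": "play_rows", "data": {"gripper": [-1,-1,-1,-1,-1], "translation": [[0,0,0],[0,0,0],[0,0,0],[0,0,0],[0,0,0]], "rot": [[0,0,0],[0,0,0],[0,0,0],[0,0,0],[0,0,0]]}}

```text
t: 4.3
tcp_pos: [0.4666, -0.2813, 0.0451]
eef_rot: [[-0.0, 1.0, 0.001], [1.0, 0.0, -0.002], [-0.002, 0.001, -1.0]]
wrist_force: [-1.7, -0.7, 6.3]
width: 0.0312
```

Request:
{"op": "play_rows", "data": {"gripper": [-1,-1,-1,-1,-1,-1,-1,-1,-1,-1,-1,-1], "translation": [[0,0,-0.05],[0,0,-0.15],[0,0,-0.3],[0,0,-0.45],[0,0,-0.6],[0.12,0.065,-0.75],[0.26,0.14,-0.86],[0.4,0.22,-0.86],[0.54,0.3,-0.86],[0.68,0.375,-0.86],[0.82,0.45,-0.86],[0.93,0.51,-0.86]], "rot": [[0,0,0],[0,0,0],[0,0,0],[0,0,0],[0,0,0],[0,0,0],[0,0,0],[0,0,0],[0,0,0],[0,0,0],[0,0,0],[0,0,0]]}}

```text
t: 5.3
tcp_pos: [0.594, -0.0457, 0.259]
eef_rot: [[-0.001, 1.0, 0.0], [1.0, 0.001, 0.0], [0.0, 0.0, -1.0]]
wrist_force: [1.7, -1.1, -0.1]
width: 0.0314
```

Request:
{"op": "play_rows", "data": {"gripper": [-1,-1,-1], "translation": [[0,0,0],[0,0,0],[0,0,0]], "rot": [[0,0,0],[0,0,0],[0,0,0]]}}

```text
t: 5.55
tcp_pos: [0.5929, -0.0481, 0.2584]
eef_rot: [[-0.001, 1.0, -0.001], [1.0, 0.001, -0.0], [-0.0, -0.001, -1.0]]
wrist_force: [0.1, 1.2, 0.0]
width: 0.0311
```

```bash
python3 -c "
from h import *
s=bot.observe();print(s['t'],s['tcp_pos'],s['width'])
f=optics.grab_frame('wrist');save(f,'w2');
import pickle;pickle.dump(f,open('f.pkl','wb'))
for q,z in dict(seat=.01,hinge=.029,pin_hole=.046,gate_tab=.029,fixed_tab=.029,sleeve=0,clamp=0).items():
    for r in optics.tip_of(q,f)[:2]: print(q,round(r['p'],2),np.round(r['position'],1),onz(f,r['position'],z)[:2].round(4))
"
```

```text
5.55 [ 0.59292732 -0.04811574  0.2584106 ] 0.031132691432761594
seat 0.78 [351.8  75.6] [0.6309 0.0606]
pin_hole 0.91 [355.7 139.7] [ 0.6334 -0.0076]
gate_tab 0.63 [244. 153.] [ 0.5091 -0.0236]
fixed_tab 0.69 [366.7 180.5] [ 0.6495 -0.0553]
fixed_tab 0.67 [245.4 152. ] [ 0.5108 -0.0225]
sleeve 0.86 [207.8 286.7] [ 0.4425 -0.2086]
sleeve 0.72 [317.9 222.4] [ 0.5929 -0.116 ]
clamp 0.66 [348.4  77.3] [0.628  0.0599]
```

View pics/w2.png

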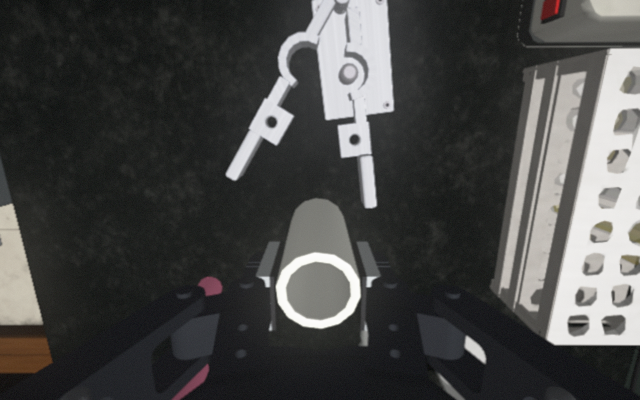

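```bash
python3 -c "
from h import *
import pickle;f=pickle.load(open('f.pkl','rb'))
crop(f,'c2',220,0,420,220,4)
print('spig',onz(f,(348.5,72),.042));print('hole',onz(f,(355,139.5),.028))
print('sleeve top',onz(f,(318.5,288),.2584+.037)); print('bottom', proj(f,[.593,-.0481,.2584-.043]))
"
```

```text
spig [0.62435377 0.06051955 0.042     ]
hole [ 0.63464745 -0.00860142  0.028     ]
sleeve top [ 0.59349196 -0.04264762  0.2954    ]
bottom [317.60401659 228.24071405]
```

View pics/c2.png

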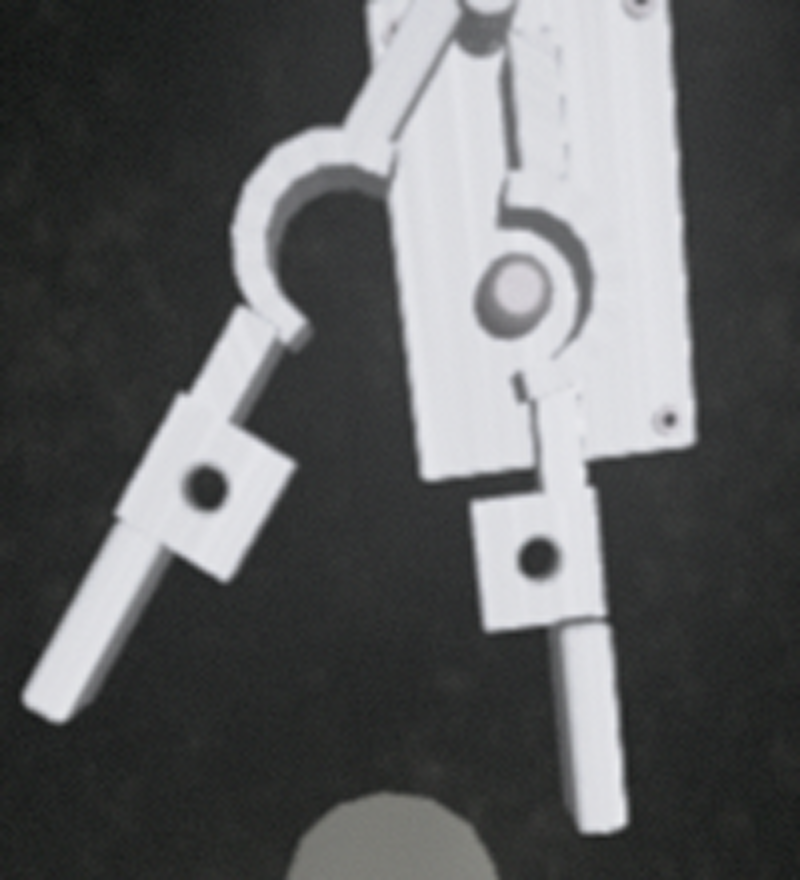

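```bash
cat > fit.py <<'E'
from h import *
import pickle,sys
from scipy.optimize import least_squares
def fit(f,tcp,top=.035):
    im=f['pixels'].astype(int);m=(im.min(2)>215).astype(np.uint8)
    n,l,st,c=cv2.connectedComponentsWithStats(m)
    # component whose bbox center near projected rim
    p=proj(f,np.array(tcp)+[0,0.004,top]);
    best=min(range(1,n),key=lambda i:np.hypot(*(np.array([st[i,0]+st[i,2]/2,st[i,1]+st[i,3]/2])-p))+(1e3 if st[i,4]<500 else 0))
    cnt=max(cv2.findContours((l==best).astype(np.uint8),cv2.RETR_EXTERNAL,cv2.CHAIN_APPROX_NONE)[0],key=len)[:,0,:].astype(float)
    print('bbox',st[best])
    def plane(z): 
        return np.array([onz(f,q,z)[:2] for q in cnt])
    def res(v):
        P=plane(v[2]); return np.hypot(P[:,0]-v[0],P[:,1]-v[1])-.0161
    r=least_squares(res,[tcp[0],tcp[1],tcp[2]+top],x_scale=.01,loss='soft_l1',f_scale=.0005)
    print('rim centre-tcp mm',((r.x-tcp)*1000).round(2),'rms',np.sqrt((r.fun**2).mean())*1000)
    return r.x
if __name__=='__main__':
    f=pickle.load(open('f.pkl','rb'));tcp=np.array(eval(sys.argv[1]));fit(f,tcp)
    # bottom outline overlay
    im=cv2.cvtColor(f['pixels'],cv2.COLOR_RGB2BGR)
    for oy,col in [(0,(255,0,0)),(.0035,(0,255,0)),(.007,(0,0,255))]:
        for z in (-.045,.035):
            pts=np.array([proj(f,tcp+[.016*np.cos(a),oy+.016*np.sin(a),z]) for a in np.linspace(0,6.28,80)])
            cv2.polylines(im,[np.round(pts*8).astype(int)],False,col,1,cv2.LINE_AA,3)
    c=im[170:350,240:400];cv2.imwrite('pics/fit%s.png'%sys.argv[2],cv2.resize(c,None,fx=4,fy=4,interpolation=cv2.INTER_CUBIC)[:600+120])
E
python3 fit.py "[.5929,-.0481,.2584]" 1
```

```text
bbox [ 276  253   84   75 1867]
rim centre-tcp mm [ 0.37 -1.08 27.85] rms 0.16825481696941985
```

View pics/fit1.png

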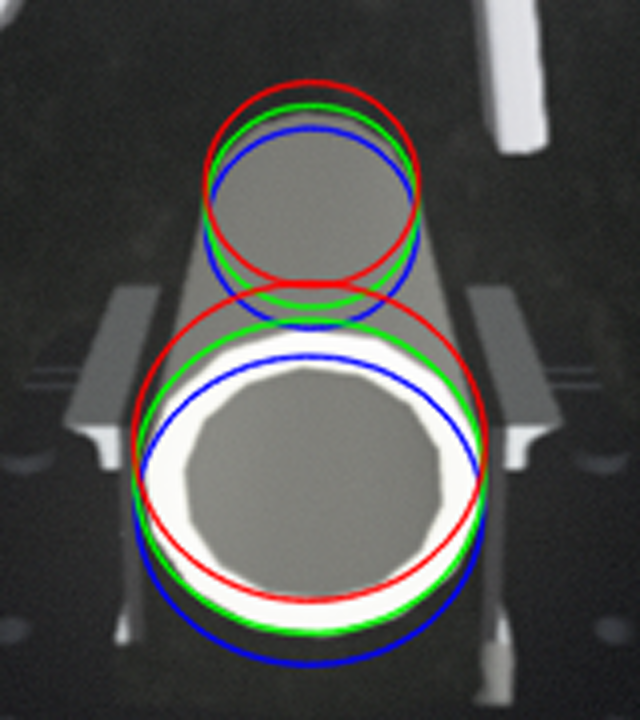

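Request:
{"op": "play_rows", "data": {"gripper": [-1,-1,-1,-1,-1,-1,-1,-1,-1,-1], "translation": [[0.15,0.05,0],[0.28,0.09,0],[0.38,0.12,0],[0.424,0.13,0.1],[0.424,0.13,0.25],[0.424,0.13,0.4],[0.424,0.13,0.52],[0.424,0.13,0.594],[0.424,0.13,0.594],[0.424,0.13,0.594]], "rot": [[0,0,0],[0,0,0],[0,0,0],[0,0,0],[0,0,0],[0,0,0],[0,0,0],[0,0,0],[0,0,0],[0,0,0]]}}

```text
t: 6.78
tcp_pos: [0.6248, 0.0575, 0.1093]
eef_rot: [[0.0, 1.0, -0.003], [1.0, -0.0, 0.0], [0.0, -0.003, -1.0]]
wrist_force: [0.2, -0.3, 0.5]
width: 0.0311
```

```bash
python3 -c "
from h import *
s=bot.observe();print(s['t'],s['tcp_pos'],s['width'])
f=optics.grab_frame('wrist');crop(f,'w3',200,80,440,280,3)
g=optics.grab_frame('scene');crop(g,'s3',260,150,380,240,6)
h=optics.grab_frame('top');crop(h,'t3',270,155,380,245,7)
t=np.array(s['tcp_pos'])+[0.0002,.0028,0]
print('sl top wrist',proj(f,t+[0,0,.035]),'scene base', proj(g,t-[0,0,.045]),'spig',proj(g,[.6255,.061,.042]),proj(h,t+[0,0,.035]))
"
```

```text
6.7833 [0.62478779 0.05754126 0.10930428] 0.03110831902901772
sl top wrist [317.2516004  291.69813717] scene base [306.07219654 188.74736694] spig [306.15838898 193.78320887] [312.8580739 179.2488371]
```

View pics/w3.png

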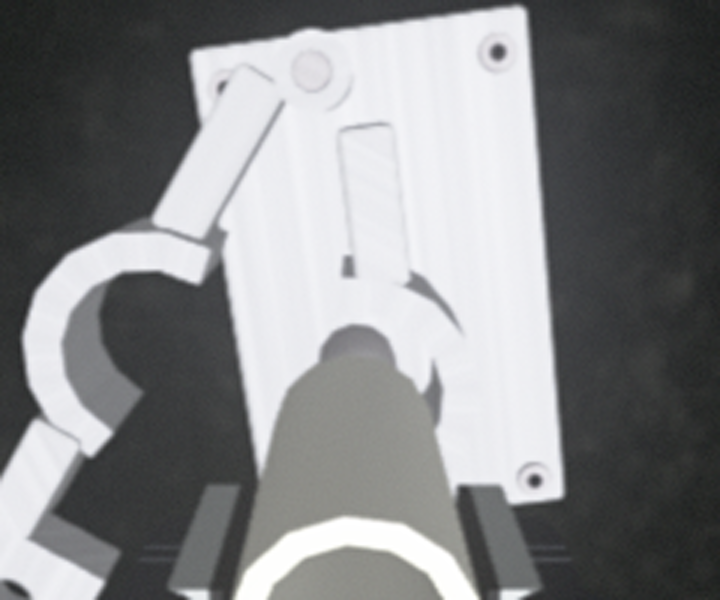

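View pics/s3.png

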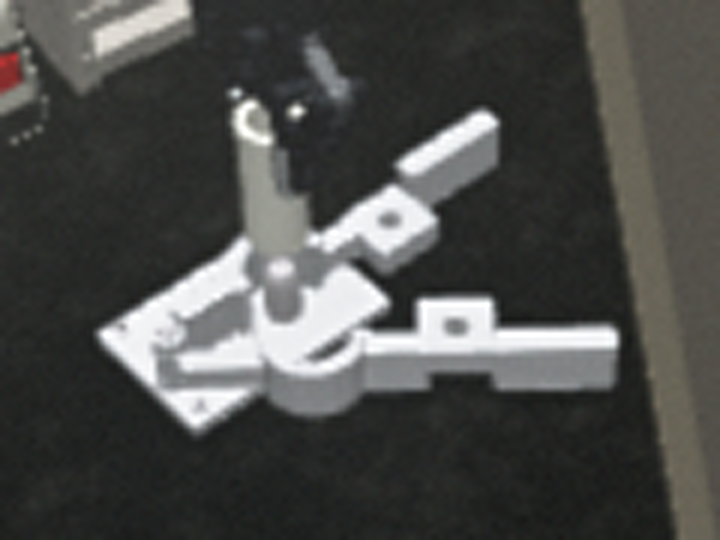

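Request:
{"op": "play_rows", "data": {"gripper": [-1,-1,-1,-1,-1,-1,-1,-1], "translation": [[0,0,0.03],[0,0,0.06],[0,0,0.09],[0,0,0.12],[0,0,0.15],[0,0,0.18],[0,0,0.2],[0,0,0.21]], "rot": [[0,0,0],[0,0,0],[0,0,0],[0,0,0],[0,0,0],[0,0,0],[0,0,0],[0,0,0]]}}

```text
t: 7.6
tcp_pos: [0.6249, 0.0578, 0.0563]
eef_rot: [[-0.0, 1.0, -0.002], [1.0, 0.0, 0.0], [0.0, -0.002, -1.0]]
wrist_force: [-0.0, -0.0, -1.5]
width: 0.0314
```

Request:
{"op": "play_rows", "data": {"gripper": [-1,-1,1,1,1,1,1,1,1,1,1,1], "translation": [[0,0,0.006],[0,0,0.006],[0,0,0.006],[0,0,0.006],[0,0,0.006],[0,0,0.006],[0,0,0.006],[0,0,-0.1],[0,0,-0.25],[0,0,-0.4],[0,0,-0.5],[0,0,-0.5]], "rot": [[0,0,0],[0,0,0],[0,0,0],[0,0,0],[0,0,0],[0,0,0],[0,0,0],[0,0,0],[0,0,0],[0,0,0],[0,0,0],[0,0,0]]}}

```text
t: 8.6
tcp_pos: [0.6306, 0.0578, 0.1906]
eef_rot: [[-0.0, 1.0, 0.013], [1.0, 0.0, -0.0], [-0.0, 0.013, -1.0]]
wrist_force: [1.0, -0.2, 1.7]
width: 0.0855
```

```bash
python3 -c "
from h import *
s=bot.observe();print(s['t'],s['tcp_pos'],s['width'],s['wrist_force'])
f=optics.grab_frame('wrist');save(f,'w4')
g=optics.grab_frame('scene');crop(g,'s4',260,150,380,240,6)
import pickle;pickle.dump(f,open('f.pkl','wb'))
print('exp rim',proj(f,[.6255,.061,.09]),proj(g,[.6255,.061,.09]),proj(g,[.6255,.061,.01]))
"
```

```text
8.6 [0.6305805  0.05781529 0.19059001] 0.08551298621396251 [ 1.02932215 -0.23596437  1.65979137]
exp rim [309.16963793 199.41815325] [305.35461976 182.75824559] [306.67203196 200.82120972]
```

View pics/w4.png

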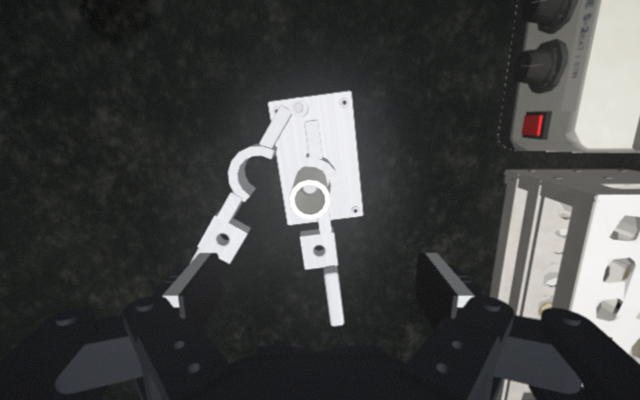

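View pics/s4.png

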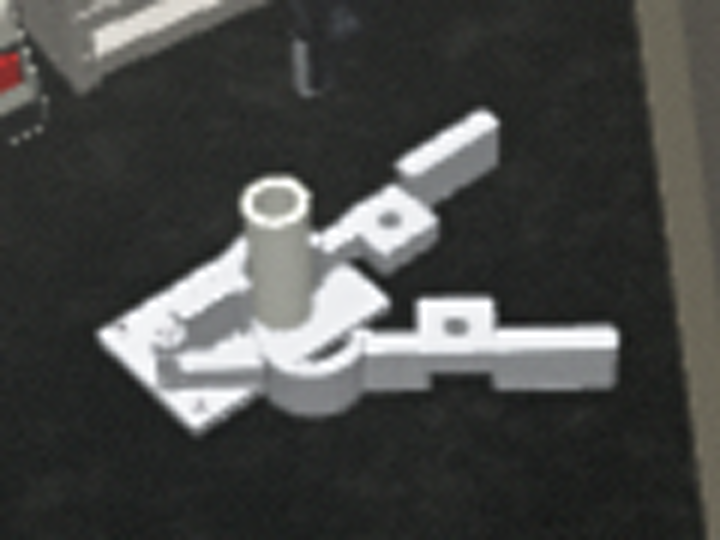

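```bash
cat >> h.py <<'E'
TH=0.124; SEAT=np.array([.6255,.061])
def rot2(a): return np.array([[np.cos(a),-np.sin(a)],[np.sin(a),np.cos(a)]])
def clampw(x,y,th=None): return SEAT+rot2(TH)@np.array([x,y])
HINGE=clampw(0,.07)
def gatew(phi,x,y): return HINGE+rot2(TH-phi)@np.array([x,y])
E
python3 -c "
from h import *
print(HINGE,gatew(.687,-.009,-.187),clampw(.009,-.117))
p=gatew(.687,-.0555,-.187);print(p)
psi=TH-.687
move([*p,.14],[np.cos(psi),np.sin(psi)])
import pickle;f=pickle.load(open('f.pkl','rb'))
for ph in (.65,.687,.72): print(ph,proj(f,[*gatew(ph,.0,-.14),.046]))
print(proj(f,[*clampw(0.009,-.117),.046]),proj(f,[*clampw(0,-.07),.028]))
print(bot.observe()['tcp_pos'])
"
```

```text
[0.61684223 0.13046253] [ 0.50942463 -0.02287194] [ 0.64890175 -0.05398851]
[0.47010154 0.0019463 ]
trans [-0.223, -0.629, 0.177] rows 4.1
rot [0.001, -0.0, 0.179] rows 4.5
0.65 [225.92350536 241.44416172]
0.687 [220.95361237 238.78578608]
0.72 [216.58054576 236.26531664]
[334.19503629 300.70318896] [319.05331936 250.89535188]
[0.62717122 0.05780043 0.18483668]
```

Request:
{"op": "play_rows", "data": {"gripper": [-1,-1,-1,-1,-1,-1,-1,-1], "translation": [[-0.223,-0.629,0.0],[-0.223,-0.629,0.0],[-0.223,-0.629,0.0],[-0.223,-0.629,0.05],[-0.223,-0.629,0.177],[-0.223,-0.629,0.177],[-0.223,-0.629,0.177],[-0.223,-0.629,0.177]], "rot": [[0,0,0.179],[0,0,0.179],[0,0,0.179],[0,0,0.179],[0,0,0.179],[0,0,0.179],[0,0,0.179],[0,0,0.179]]}}

```text
t: 9.37
tcp_pos: [0.4695, 0.0021, 0.1387]
eef_rot: [[0.532, 0.847, -0.0], [0.847, -0.532, 0.0], [0.0, -0.0, -1.0]]
wrist_force: [0.4, -0.3, 1.1]
width: 0.0001
```

```bash
python3 -c "
from h import *
s=bot.observe();print(s['t'],s['tcp_pos'],s['width'],s['wrist_force'])
f=optics.grab_frame('wrist');save(f,'w5')
move([*gatew(.68,-.0555,-.187),.022])"
```

```text
9.3667 [0.4694949  0.00213492 0.13866938] 8.931426909149992e-05 [ 0.42958767 -0.3219244   1.09003386]
trans [-0.003, 0.004, 0.47] rows 2.8
rot [0.0, -0.0, 0.0] rows 0.0
```

View pics/w5.png

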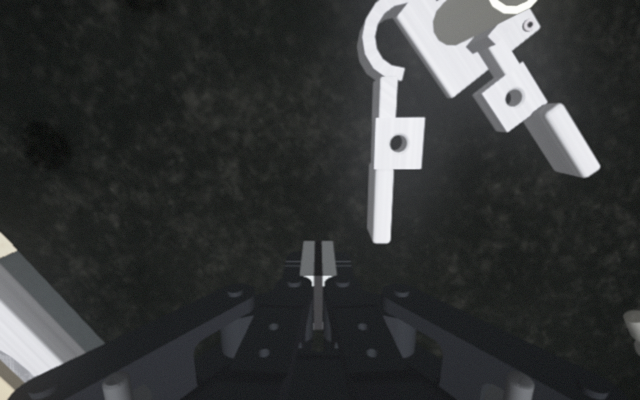

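Request:
{"op": "play_rows", "data": {"gripper": [-1,-1,-1,-1,-1,-1], "translation": [[0,0,0.15],[0,0,0.3],[0,0,0.4],[0,0,0.45],[0,0,0.47],[0,0,0.47]], "rot": [[0,0,0],[0,0,0],[0,0,0],[0,0,0],[0,0,0],[0,0,0]]}}

```text
t: 9.92
tcp_pos: [0.4696, 0.0022, 0.0207]
eef_rot: [[0.532, 0.847, -0.001], [0.847, -0.532, 0.0], [-0.0, -0.001, -1.0]]
wrist_force: [0.5, -0.0, 0.2]
width: 0.0002
```

```bash
cat > wp.py <<'E'
from h import *
from scipy.spatial.transform import Rotation as Ro
def wps(phis,h,z,y=-.187):
    s=bot.observe();R=np.array(s["eef_rot"]);t=np.array(s["tcp_pos"]);print(s['t'],t,s['wrist_force'])
    T=[];A=[]
    for ph in phis:
        p=np.array([*gatew(ph,-.016-h,y),z]);T.append(np.round(R.T@(p-t)/.25,3).tolist())
        a=TH-ph;yy=np.array([np.cos(a),np.sin(a),0]);zz=np.array([0,0,-1.]);M=np.array([np.cross(yy,zz),yy,zz]).T
        A.append(np.round(Ro.from_matrix(R.T@M).as_rotvec()/np.pi,3).tolist())
    print(T);print(A)
E
python3 -c "
from wp import *
wps(np.linspace(.68,.08,12),.008,.022)"
```

```text
9.9167 [0.4696094  0.00224824 0.02066572] [ 0.54435646 -0.0493968   0.24013373]
[[-0.001, 0.134, -0.005], [-0.005, 0.174, -0.005], [-0.006, 0.216, -0.005], [-0.006, 0.257, -0.006], [-0.003, 0.298, -0.006], [0.002, 0.339, -0.006], [0.009, 0.379, -0.006], [0.019, 0.419, -0.006], [0.03, 0.459, -0.006], [0.044, 0.497, -0.006], [0.06, 0.535, -0.006], [0.078, 0.572, -0.006]]
[[-0.0, 0.0, -0.002], [-0.0, 0.0, -0.019], [-0.0, 0.0, -0.036], [-0.0, 0.0, -0.054], [-0.0, 0.0, -0.071], [-0.0, 0.0, -0.088], [-0.0, 0.0, -0.106], [-0.0, 0.0, -0.123], [-0.0, 0.0, -0.141], [-0.0, 0.0, -0.158], [-0.0, 0.0, -0.175], [-0.0, 0.0, -0.193]]
```

Request:
{"op": "play_rows", "data": {"gripper": [-1,-1,-1,-1,-1,-1,-1,-1,-1,-1,-1,-1], "translation": [[0,0.11,-0.005],[-0.005,0.174,-0.005],[-0.006,0.216,-0.005],[-0.006,0.257,-0.006],[-0.003,0.298,-0.006],[0.002,0.339,-0.006],[0.009,0.379,-0.006],[0.019,0.419,-0.006],[0.03,0.459,-0.006],[0.044,0.497,-0.006],[0.06,0.535,-0.006],[0.078,0.572,-0.006]], "rot": [[0,0,-0.002],[0,0,-0.019],[0,0,-0.036],[0,0,-0.054],[0,0,-0.071],[0,0,-0.088],[0,0,-0.106],[0,0,-0.123],[0,0,-0.141],[0,0,-0.158],[0,0,-0.175],[0,0,-0.193]]}}

```text
t: 10.92
tcp_pos: [0.6024, -0.0579, 0.0247]
eef_rot: [[-0.047, 0.999, 0.003], [0.999, 0.047, -0.0], [-0.001, 0.003, -1.0]]
wrist_force: [-1.7, 0.1, 0.8]
width: 0.0004
```

```bash
python3 -c "
from wp import *
wps([.07,.05,.03,.015,0,-.015],.008,.022)
f=optics.grab_frame('wrist');save(f,'w6')"
```

```text
10.9167 [ 0.60237123 -0.05790945  0.02467291] [-1.69757785  0.07836031  0.8435595 ]
[[0.001, 0.002, 0.011], [-0.0, 0.017, 0.011], [-0.002, 0.032, 0.011], [-0.003, 0.044, 0.011], [-0.003, 0.055, 0.011], [-0.004, 0.066, 0.011]]
[[0.001, 0.0, -0.002], [0.001, 0.0, -0.008], [0.001, 0.0, -0.015], [0.001, 0.0, -0.02], [0.001, 0.0, -0.024], [0.001, 0.0, -0.029]]
```

View pics/w6.png

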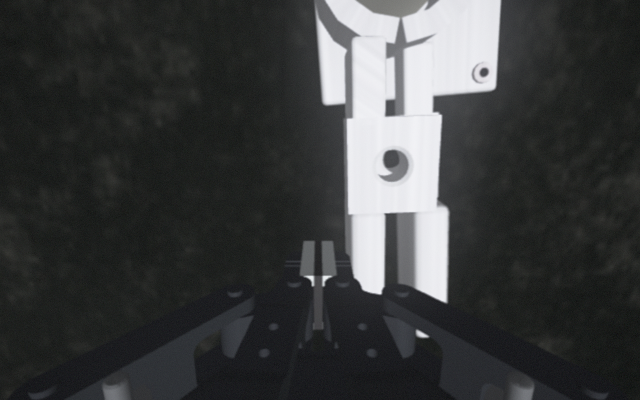

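Request:
{"op": "play_rows", "data": {"gripper": [-1,-1,-1,-1], "translation": [[0,0.01,0.005],[0,0.02,0.005],[-0.001,0.03,0.005],[-0.002,0.034,0.005]], "rot": [[0,0,-0.006],[0,0,-0.012],[0,0,-0.018],[0,0,-0.024]]}}

```text
t: 11.3
tcp_pos: [0.6086, -0.0578, 0.0217]
eef_rot: [[-0.121, 0.993, 0.0], [0.993, 0.121, -0.0], [-0.0, 0.0, -1.0]]
wrist_force: [-1.6, -0.3, 1.6]
width: -0.0003
```

```bash
python3 -c "
from h import *
s=bot.observe();print(s['t'],s['tcp_pos'],s['wrist_force'])
f=optics.grab_frame('wrist');crop(f,'w7',220,0,520,340,2)"
```

```text
11.3 [ 0.6085868  -0.05775141  0.02169064] [-1.57424874 -0.3268934   1.59715895]
```

View pics/w7.png

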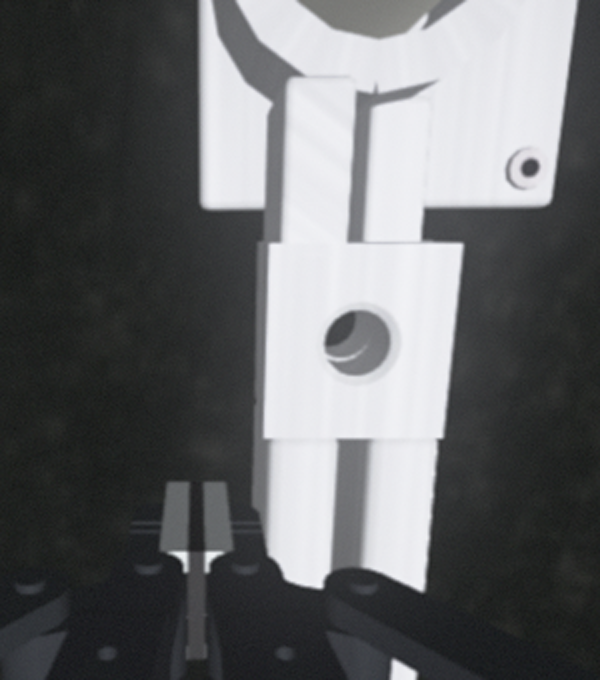

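Request:
{"op": "play_rows", "data": {"gripper": [-1,-1,-1,-1], "translation": [[0,0.008,0],[0,0.014,0],[0,0.018,0],[0,0.018,0]], "rot": [[0,0,0],[0,0,0],[0,0,0],[0,0,0]]}}

```text
t: 11.68
tcp_pos: [0.6101, -0.0575, 0.0209]
eef_rot: [[-0.119, 0.993, -0.006], [0.993, 0.119, -0.001], [-0.0, -0.006, -1.0]]
wrist_force: [-6.9, -0.3, 6.1]
width: 0.0
```

Request:
{"op": "play_rows", "data": {"gripper": [-1,-1,-1], "translation": [[0,0.008,0],[0,0.012,0],[0,0.012,0]], "rot": [[0,0,0],[0,0,0],[0,0,0]]}}

```text
t: 11.93
tcp_pos: [0.6101, -0.0574, 0.0206]
eef_rot: [[-0.118, 0.993, -0.011], [0.993, 0.118, -0.002], [-0.0, -0.012, -1.0]]
wrist_force: [-12.7, -2.6, 8.3]
width: 0.0004
```

Request:
{"op": "play_rows", "data": {"gripper": [-1,-1,-1,-1,-1,-1,-1,-1], "translation": [[0,-0.06,0],[0,-0.15,0],[0,-0.2,-0.1],[0,-0.2,-0.25],[0,-0.2,-0.4],[0,-0.2,-0.55],[0,-0.2,-0.6],[0,-0.2,-0.6]], "rot": [[0,0,0],[0,0,0],[0,0,0],[0,0,0],[0,0,0],[0,0,0],[0,0,0],[0,0,0]]}}

```text
t: 12.6
tcp_pos: [0.5704, -0.0636, 0.1769]
eef_rot: [[-0.119, 0.993, 0.011], [0.993, 0.119, -0.002], [-0.003, 0.01, -1.0]]
wrist_force: [0.6, 0.5, 0.1]
width: -0.0004
```

```bash
python3 -c "
from h import *
s=bot.observe();print(s['t'],s['tcp_pos'],s['eef_rot'],s['wrist_force'])
f=optics.grab_frame('wrist');crop(f,'w8',300,40,500,290,3)
import pickle;pickle.dump(f,open('f.pkl','wb'))
for x in [clampw(-.016,-.147),clampw(-.016,-.087),clampw(0,-.07),clampw(.016,-.147)]: print(proj(f,[*x,.046]))
"
```

```text
12.6 [ 0.5703535  -0.06362894  0.17689422] [[-0.11907342  0.99282668  0.01080291]
 [ 0.99287986  0.11910224 -0.00206174]
 [-0.0033336   0.0104805  -0.99993952]] [0.63033329 0.53062694 0.14896445]
[377.27690489 226.41390491]
[380.33838215 158.68934808]
[400.65375928 137.91843147]
[413.3016061  226.12123621]
```

View pics/w8.png

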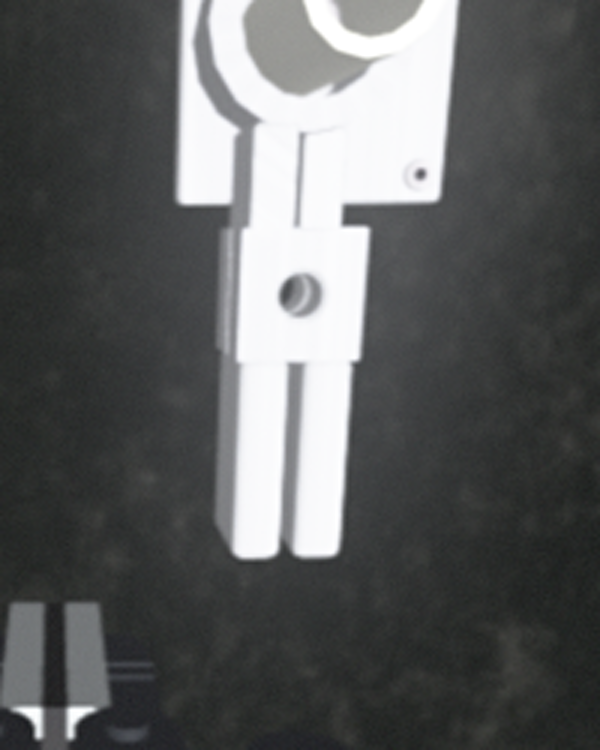

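Request:
{"op": "play_rows", "data": {"gripper": [-1,-1,-1,-1,-1,-1], "translation": [[0.15,-0.01,-0.08],[0.3,-0.01,-0.18],[0.46,-0.01,-0.18],[0.62,-0.01,-0.18],[0.78,-0.01,-0.18],[0.94,-0.01,-0.18]], "rot": [[0,0,0],[0,0,0],[0,0,0],[0,0,0],[0,0,0],[0,0,0]]}}

```text
t: 13.15
tcp_pos: [0.5343, 0.1719, 0.2144]
eef_rot: [[-0.119, 0.993, -0.003], [0.993, 0.119, -0.0], [0.0, -0.003, -1.0]]
wrist_force: [0.4, 0.3, 0.1]
width: 0.0002
```

```bash
python3 -c "
from h import *
move([.525,.315,.21],rot2(TH)@[1,0]);print(bot.observe()['tcp_pos'])"
```

```text
trans [0.573, 0.031, 0.018] rows 3.4
rot [-0.001, -0.0, -0.002] rows 0.0
[0.53428585 0.17187017 0.21441952]
```

Request:
{"op": "play_rows", "data": {"gripper": [1,1,1,1,1,1,1], "translation": [[0.15,0.01,0.0],[0.3,0.02,0.0],[0.42,0.03,0.0],[0.5,0.03,0.0],[0.53,0.03,0.0],[0.53,0.03,0],[0.53,0.03,0]], "rot": [[0,0,0],[0,0,0],[0,0,0],[0,0,0],[0,0,0],[0,0,0],[0,0,0]]}}

```text
t: 13.73
tcp_pos: [0.5267, 0.302, 0.2147]
eef_rot: [[-0.12, 0.993, -0.002], [0.993, 0.12, -0.002], [-0.001, -0.003, -1.0]]
wrist_force: [-0.4, -0.2, -0.1]
width: 0.0832
```

```bash
python3 -c "
from h import *
s=bot.observe();print(s['t'],s['tcp_pos'],s['width'])
f=optics.grab_frame('wrist');save(f,'w9')
import pickle;pickle.dump(f,open('f.pkl','wb'))
for r in optics.tip_of('pin',f)[:2]: print(r, onz(f,r['position'],.042))
for r in optics.regions_of('pin',f)[:2]: print(r['p'],r['rect'], onz(f,r['rect'][:2],.059))
"
```

```text
13.7333 [0.52672166 0.30197749 0.21472072] 0.08322711399233758
{'position': [315.0, 169.5], 'p': 0.73} [0.5219967  0.31609658 0.042     ]
0.86 [315.4, 174.2, 28.9, 32.8] [0.52274208 0.31454126 0.059     ]
```

View pics/w9.png

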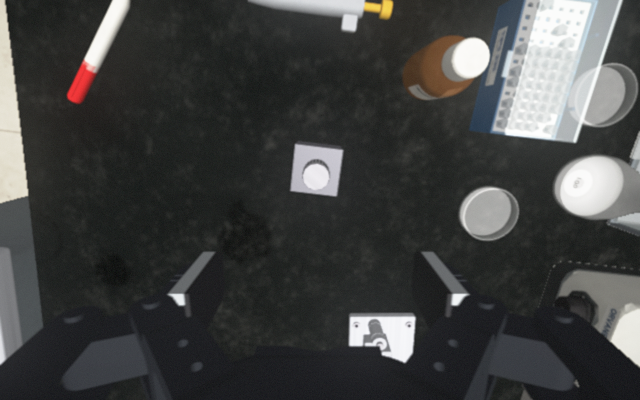

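```bash
python3 -c "
from h import *
import pickle;f=pickle.load(open('f.pkl','rb'))
crop(f,'w9c',280,130,360,210,8)
im=f['pixels'];print(onz(f,(316,177),.076),onz(f,(316.7,166),.042))
move([*onz(f,(316,177),.076)[:2],.05],rot2(TH)@[1,0])"
```

```text
[0.52336934 0.31514073 0.076     ] [0.52323608 0.31969396 0.042     ]
trans [0.058, -0.009, 0.663] rows 4.0
rot [-0.0, 0.0, -0.002] rows 0.1
```

View pics/w9c.png

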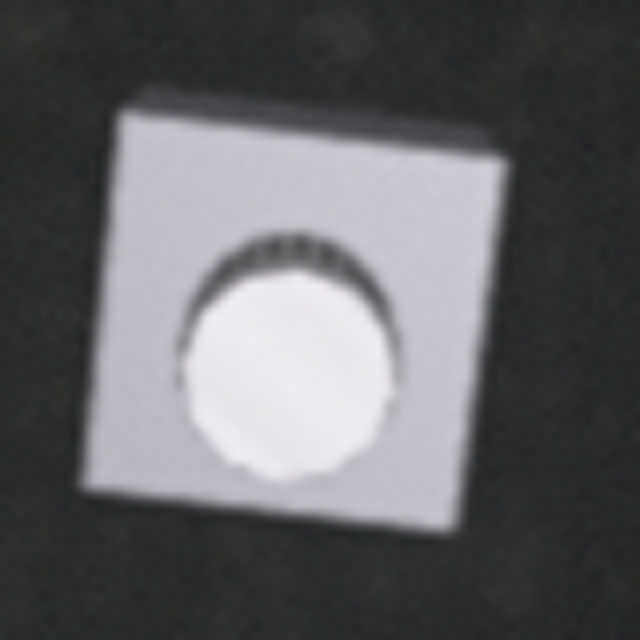

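Request:
{"op": "play_rows", "data": {"gripper": [1,1,1,1,1,1,1,1,-1,-1,-1,-1], "translation": [[0.05,-0.008,0.15],[0.052,-0.008,0.3],[0.052,-0.008,0.45],[0.052,-0.008,0.56],[0.052,-0.008,0.62],[0.052,-0.008,0.65],[0.052,-0.008,0.663],[0.052,-0.008,0.663],[0.052,-0.008,0.663],[0.052,-0.008,0.663],[0.052,-0.008,0.663],[0.052,-0.008,0.663]], "rot": [[0,0,0],[0,0,0],[0,0,0],[0,0,0],[0,0,0],[0,0,0],[0,0,0],[0,0,0],[0,0,0],[0,0,0],[0,0,0],[0,0,0]]}}

```text
t: 14.88
tcp_pos: [0.5248, 0.3157, 0.0518]
eef_rot: [[-0.119, 0.993, 0.002], [0.993, 0.119, 0.001], [0.001, 0.002, -1.0]]
wrist_force: [-0.0, -0.2, -0.4]
width: 0.0392
```

Request:
{"op": "play_rows", "data": {"gripper": [-1,-1,-1,-1,-1,-1], "translation": [[0,0,0],[0,0,0],[0,0,0],[0,0,0],[0,0,0],[0,0,0]], "rot": [[0,0,0],[0,0,0],[0,0,0],[0,0,0],[0,0,0],[0,0,0]]}}

```text
t: 15.38
tcp_pos: [0.5246, 0.3157, 0.0515]
eef_rot: [[-0.119, 0.993, 0.001], [0.993, 0.119, 0.001], [0.001, 0.001, -1.0]]
wrist_force: [-0.1, -0.1, 5.8]
width: 0.0224
```

Request:
{"op": "play_rows", "data": {"gripper": [-1,-1,-1,-1,-1,-1,-1,-1,-1], "translation": [[0,0,-0.04],[0,0,-0.1],[0,0,-0.17],[0,0,-0.25],[0,0,-0.37],[0,0,-0.5],[0,0,-0.6],[0,0,-0.6],[0,0,-0.6]], "rot": [[0,0,0],[0,0,0],[0,0,0],[0,0,0],[0,0,0],[0,0,0],[0,0,0],[0,0,0],[0,0,0]]}}

```text
t: 16.13
tcp_pos: [0.5251, 0.3158, 0.2028]
eef_rot: [[-0.119, 0.993, 0.004], [0.993, 0.119, 0.002], [0.001, 0.004, -1.0]]
wrist_force: [0.2, -0.1, -0.7]
width: 0.0218
```

```bash
python3 -c "
from h import *
s=bot.observe();t=np.array(s['tcp_pos']);print(s['t'],t,s['width'],s['wrist_force'])
f=optics.grab_frame('wrist')
c=f['pixels'];im=cv2.cvtColor(c,cv2.COLOR_RGB2BGR)
u=rot2(TH)
for oy,col in [(-.003,(255,0,0)),(0,(0,255,0)),(.003,(0,0,255))]:
  for z,r in [(.0245,.012),(-.0095,.012),(-.0475,.003)]:
    o=u@[0,oy]
    pts=np.array([proj(f,t+[o[0]+r*np.cos(a),o[1]+r*np.sin(a),z]) for a in np.linspace(0,6.28,60)])
    cv2.polylines(im,[np.round(pts*8).astype(int)],False,col,1,cv2.LINE_AA,3)
def S(i,n): cv2.imwrite('pics/'+n,cv2.resize(i[180:320,250:390],None,fx=4,fy=4,interpolation=cv2.INTER_CUBIC))
a=cv2.cvtColor(c,cv2.COLOR_RGB2BGR)
cv2.imwrite('pics/w10.png',np.hstack([cv2.resize(x[190:320,260:380],None,fx=3.2,fy=3.2,interpolation=cv2.INTER_CUBIC) for x in (a,im)]))
print(clampw(0,-.07));move([*clampw(0,-.07),.2],u@[1,0])"
```

```text
16.1333 [0.52510392 0.31584749 0.20283801] 0.02176410950805422 [ 0.19177178 -0.1336711  -0.65355322]
[ 0.63415777 -0.00846253]
trans [-1.338, 0.284, 0.003] rows 8.2
rot [0.0, -0.0, -0.001] rows 0.0
```

View pics/w10.png

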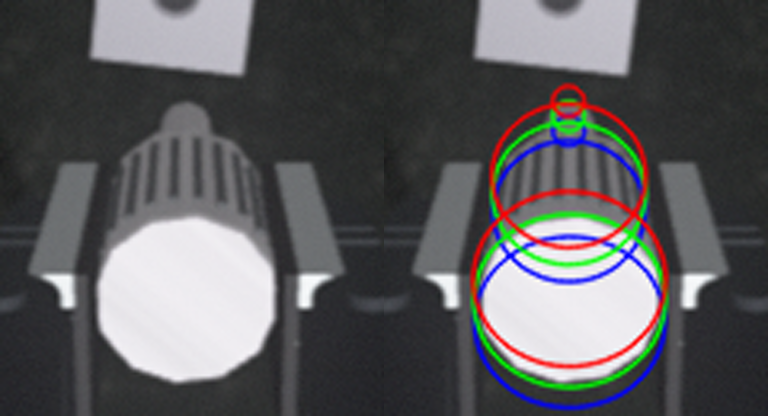

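Request:
{"op": "play_rows", "data": {"gripper": [-1,-1,-1,-1,-1,-1,-1,-1], "translation": [[-0.1,0.04,0.0],[-0.22,0.08,0.0],[-0.36,0.13,0.0],[-0.5,0.18,0.0],[-0.64,0.22,0],[-0.78,0.26,0],[-0.9,0.284,0],[-0.96,0.284,0]], "rot": [[0,0,0],[0,0,0],[0,0,0],[0,0,0],[0,0,0],[0,0,0],[0,0,0],[0,0,0]]}}

```text
t: 16.85
tcp_pos: [0.623, 0.0818, 0.1979]
eef_rot: [[-0.116, 0.993, -0.003], [0.993, 0.116, -0.001], [-0.001, -0.004, -1.0]]
wrist_force: [0.9, 0.6, -1.1]
width: 0.022
```

```bash
python3 -c "
from h import *
print(bot.observe()['tcp_pos']);move([*clampw(0,-.07),.12],rot2(TH)@[1,0])"
```

```text
[0.62298542 0.0818365  0.19787836]
trans [-0.364, 0.004, 0.312] rows 2.9
rot [-0.001, 0.0, -0.002] rows 0.1
```

Request:
{"op": "play_rows", "data": {"gripper": [-1,-1,-1,-1,-1,-1,-1,-1,-1], "translation": [[-0.1,0,0.0],[-0.22,0,0.0],[-0.32,0,0.0],[-0.375,0,0.05],[-0.375,0,0.15],[-0.375,0,0.25],[-0.375,0,0.312],[-0.375,0,0.312],[-0.375,0,0.312]], "rot": [[0,0,0],[0,0,0],[0,0,0],[0,0,0],[0,0,0],[0,0,0],[0,0,0],[0,0,0],[0,0,0]]}}

```text
t: 17.6
tcp_pos: [0.6317, -0.0067, 0.1197]
eef_rot: [[-0.12, 0.993, -0.006], [0.993, 0.12, 0.001], [0.002, -0.006, -1.0]]
wrist_force: [0.6, -0.1, -0.5]
width: 0.0221
```

```bash
python3 -c "
from h import *
s=bot.observe();t=np.array(s['tcp_pos']);print(s['t'],t,s['width'],s['wrist_force'])
f=optics.grab_frame('wrist');crop(f,'w11',200,40,440,290,3)
g=optics.grab_frame('scene');crop(g,'s11',290,140,370,220,8)
print('tip',proj(g,t-[0,0,.0475]),'hole',proj(g,[*clampw(0,-.07),.046]),'headbase',proj(g,t-[0,0,.0095]))
move([*clampw(0,-.07),.10],rot2(TH)@[1,0])"
```

```text
17.6 [ 0.63167912 -0.00672615  0.11972949] 0.022079850706910764 [ 0.55988832 -0.11925861 -0.46488484]
tip [324.01441924 176.34661148] hole [324.22720623 181.62742655] headbase [323.75650124 167.33212706]
trans [-0.005, -0.002, 0.092] rows 0.5
rot [0.0, -0.0, -0.001] rows 0.0
```

View pics/w11.png

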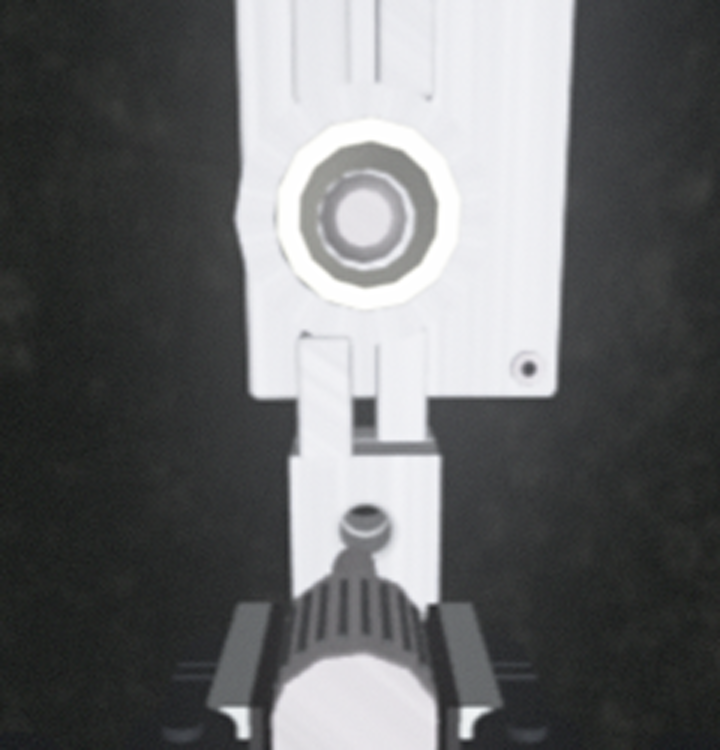

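View pics/s11.png

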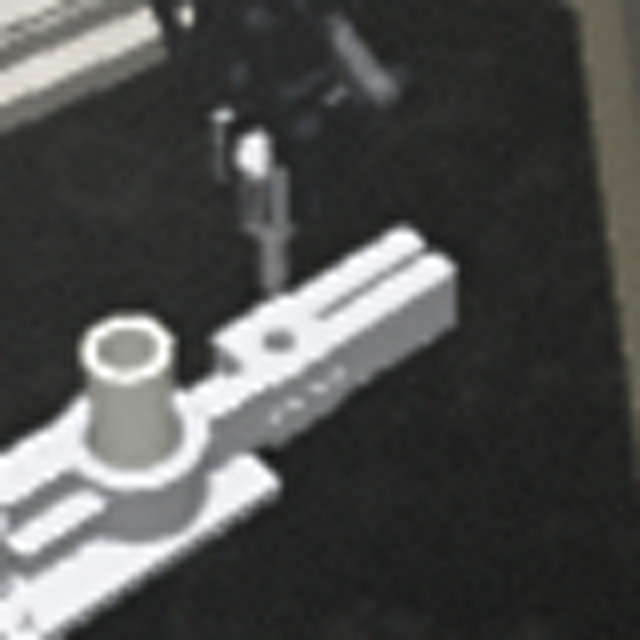

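```bash
cat > look.py <<'E'
from h import *
import sys
n=sys.argv[1]
f=optics.grab_frame('wrist');s=bot.observe();t=np.array(s['tcp_pos']);print(s['t'],t,s['width'],s['wrist_force'],np.abs(s['joint_velocities']).max())
crop(f,'w'+n,240,160,400,300,5)
g=optics.grab_frame('scene');crop(g,'s'+n,290,140,370,220,8)
print('wrist tip',(proj(f,t-[0,0,.0475])-[240,160])*5,'hole',(proj(f,[*clampw(0,-.07),.046])-[240,160])*5)
print('scene tip',(proj(g,t-[0,0,.0475])-[290,140])*8,'hole',(proj(g,[*clampw(0,-.07),.046])-[290,140])*8)
E
python3 look.py 12
```

```text
17.75 [ 0.63504571 -0.00726869  0.12361271] 0.02215370505868078 [-0.50890279  0.01015522 -0.90501264] 0.0137702751220631
wrist tip [391.82182974 332.68014612] hole [384.13356244 269.73471543]
scene tip [268.25755349 277.53496754] hole [273.81764985 333.01941241]
```

View pics/w12.png

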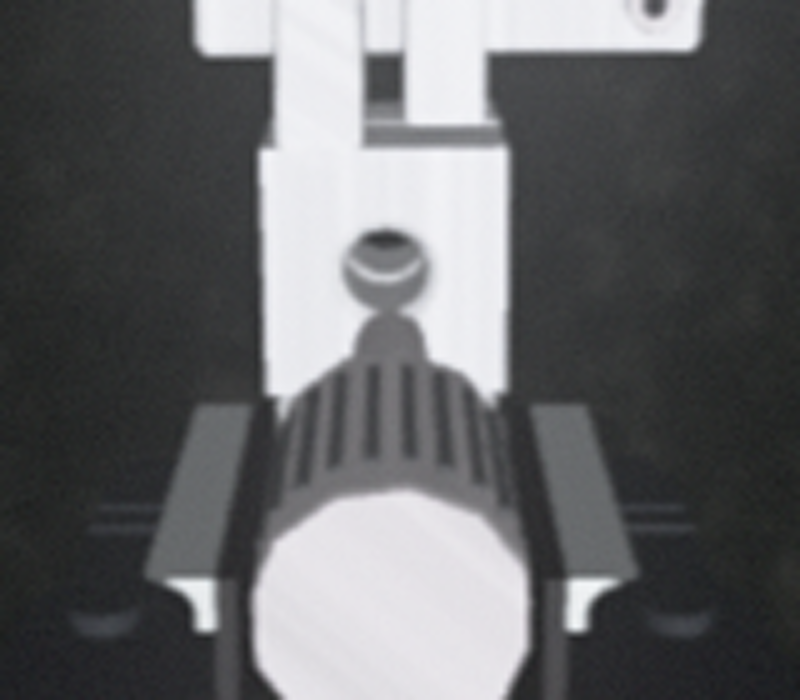

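View pics/s12.png

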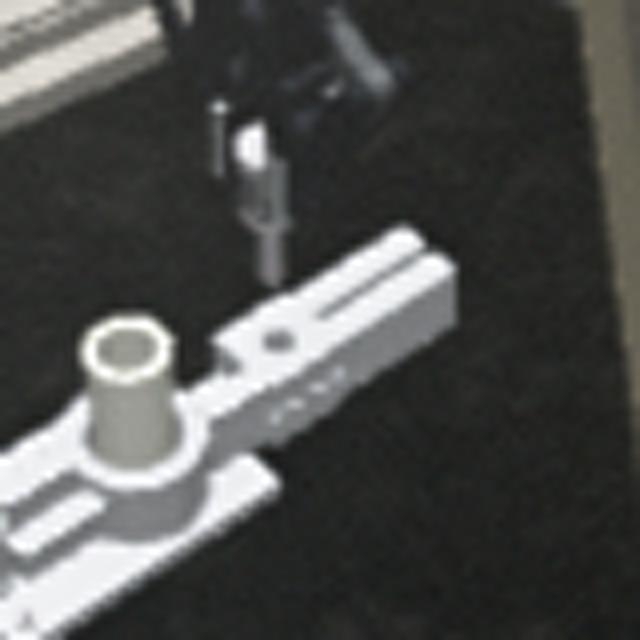

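Request:
{"op": "play_rows", "data": {"gripper": [-1,-1,-1,-1,-1,-1,-1], "translation": [[-0.004,-0.003,0.02],[-0.004,-0.003,0.05],[-0.004,-0.003,0.08],[-0.004,-0.003,0.09],[-0.004,-0.003,0.09],[-0.004,-0.003,0.09],[-0.004,-0.003,0.09]], "rot": [[0,0,0],[0,0,0],[0,0,0],[0,0,0],[0,0,0],[0,0,0],[0,0,0]]}}

```text
t: 18.38
tcp_pos: [0.6337, -0.0088, 0.1001]
eef_rot: [[-0.119, 0.993, 0.0], [0.993, 0.119, -0.0], [-0.0, 0.0, -1.0]]
wrist_force: [-0.6, -0.5, -0.8]
width: 0.0217
```

```bash
python3 look.py 13; python3 -c "
from h import *
move([*clampw(0.0003,-.07),.09],rot2(TH)@[1,0])"
```

```text
18.4333 [ 0.63384345 -0.00878578  0.10029483] 0.02198217332869884 [-0.39062434  0.86122564 -1.39695474] 0.003270870537484978
wrist tip [388.39570958 329.80593411] hole [391.1870048  310.20592722]
scene tip [274.63778005 320.84515751] hole [273.81764985 333.01941241]
trans [0.001, 0.002, 0.042] rows 0.3
rot [0.0, 0.0, -0.001] rows 0.0
```

View pics/w13.png

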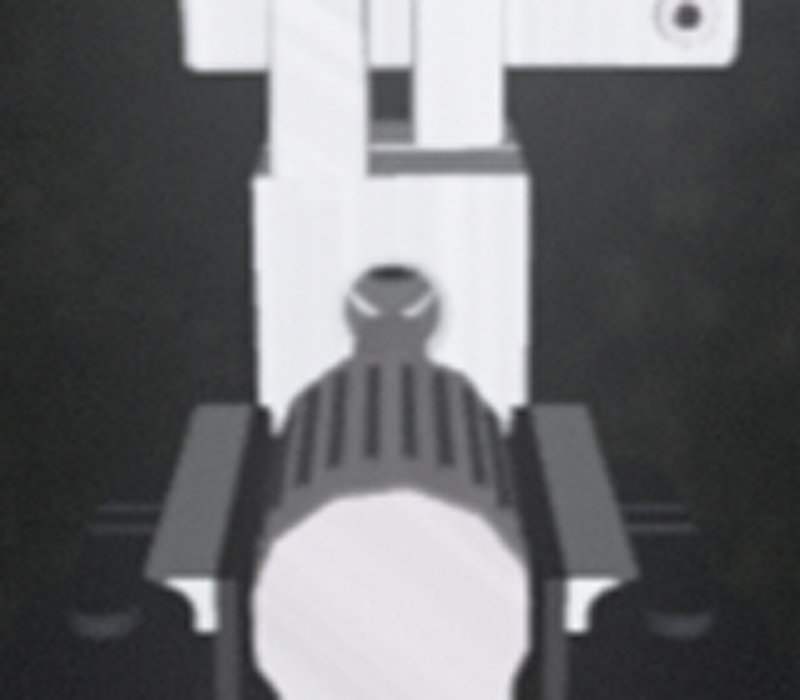

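View pics/s13.png

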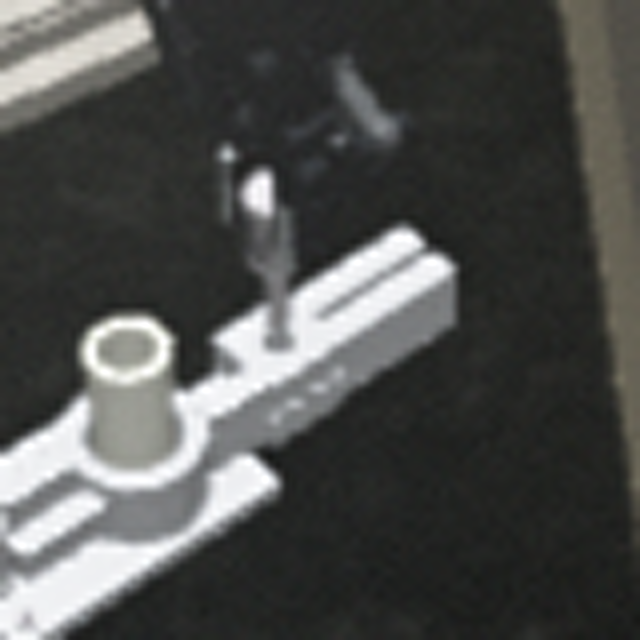

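Request:
{"op": "play_rows", "data": {"gripper": [-1,-1,-1,-1,-1,-1], "translation": [[0.001,0.002,0.015],[0.001,0.002,0.03],[0.001,0.002,0.045],[0.001,0.002,0.06],[0.001,0.002,0.075],[0.001,0.002,0.075]], "rot": [[0,0,0],[0,0,0],[0,0,0],[0,0,0],[0,0,0],[0,0,0]]}}

```text
t: 18.98
tcp_pos: [0.6331, -0.0084, 0.08]
eef_rot: [[-0.119, 0.993, -0.002], [0.993, 0.119, 0.0], [0.0, -0.002, -1.0]]
wrist_force: [-1.0, -0.0, -1.3]
width: 0.0224
```

Request:
{"op": "play_rows", "data": {"gripper": [-1,-1,-1,-1,-1,-1,-1,-1,-1], "translation": [[0,0.002,0.015],[0,0.002,0.03],[0,0.002,0.045],[0,0.002,0.06],[0,0.002,0.075],[0,0.002,0.088],[0,0.002,0.095],[0,0.002,0.098],[0,0.002,0.098]], "rot": [[0,0,0],[0,0,0],[0,0,0],[0,0,0],[0,0,0],[0,0,0],[0,0,0],[0,0,0],[0,0,0]]}}

```text
t: 19.73
tcp_pos: [0.6344, -0.0083, 0.0565]
eef_rot: [[-0.119, 0.993, -0.0], [0.993, 0.119, 0.0], [0.0, -0.0, -1.0]]
wrist_force: [-0.3, -0.7, -0.6]
width: 0.022
```

Request:
{"op": "play_rows", "data": {"gripper": [-1,-1,1,1,1,1,1,1,1,1,1,1], "translation": [[0,0,0.003],[0,0,0.003],[0,0,0.002],[0,0,0.002],[0,0,0.002],[0,0,0.002],[0,0,0.002],[0,0,-0.08],[0,0,-0.2],[0,0,-0.35],[0,0,-0.45],[0,0,-0.45]], "rot": [[0,0,0],[0,0,0],[0,0,0],[0,0,0],[0,0,0],[0,0,0],[0,0,0],[0,0,0],[0,0,0],[0,0,0],[0,0,0],[0,0,0]]}}

```text
t: 20.73
tcp_pos: [0.6392, -0.0088, 0.1767]
eef_rot: [[-0.119, 0.993, 0.012], [0.993, 0.119, -0.001], [-0.003, 0.012, -1.0]]
wrist_force: [1.7, -0.2, 1.1]
width: 0.0853
```

```bash
python3 -c "
from h import *
f=optics.grab_frame('wrist');save(f,'w14')
g=optics.grab_frame('scene');crop(g,'s14',270,140,370,230,7)
s=bot.observe();print(s['t'],s['tcp_pos'],s['width'],s['wrist_force'])
print('head top exp',proj(f,[*clampw(0,-.07),.08]),(proj(g,[*clampw(0,-.07),.08])-[270,140])*7,(proj(g,[*clampw(0,-.07),.046])-[270,140])*7)
move([*clampw(0,-.125),.16],rot2(TH)@[1,0])"
```

```text
20.8333 [ 0.63583039 -0.00851081  0.17121741] 0.0856805579829726 [-0.0678144  -0.41919681 -0.17699673]
head top exp [309.45414326 203.12156892] [378.03037478 236.60595104] [379.59044362 291.39198586]
trans [-0.219, -0.006, 0.045] rows 1.3
rot [0.001, 0.0, -0.001] rows 0.0
```

View pics/w14.png

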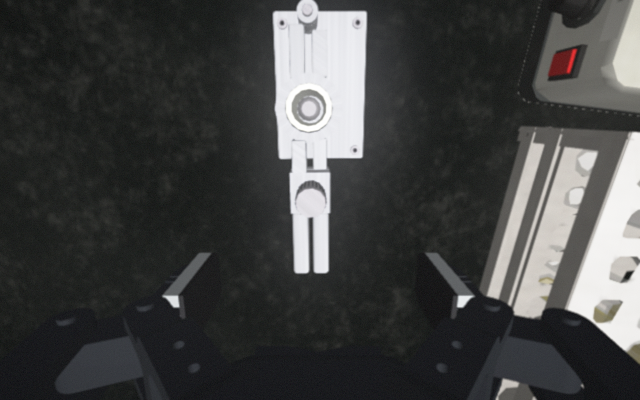

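View pics/s14.png

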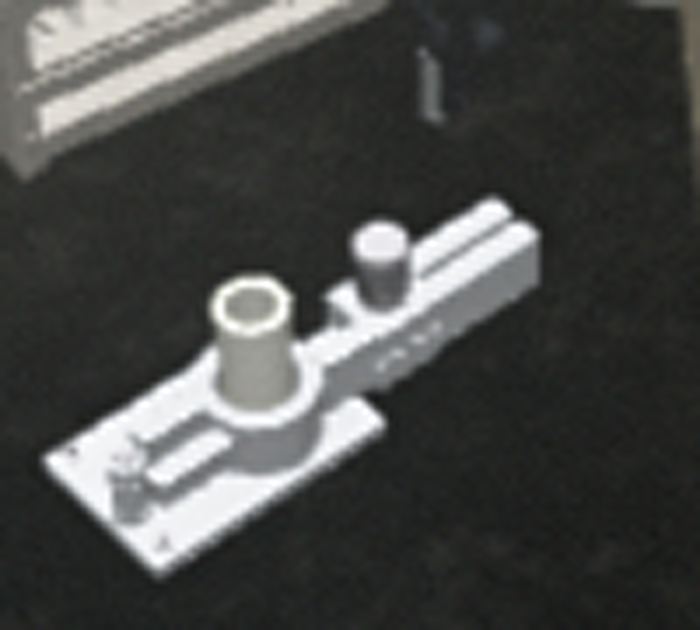

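```bash
python3 -c "
from h import *
print(bot.observe()['tcp_pos'],clampw(0,-.128))
move([*clampw(0,-.128),.12],rot2(TH)@[1,0])"
```

```text
[ 0.63583039 -0.00851081  0.17121741] [ 0.64133136 -0.0660172 ]
trans [-0.231, -0.006, 0.205] rows 1.9
rot [0.001, 0.0, -0.001] rows 0.0
```

Request:
{"op": "play_rows", "data": {"gripper": [1,1,1,1,1,1,1], "translation": [[-0.1,-0.003,0],[-0.2,-0.006,0],[-0.231,-0.006,0.06],[-0.231,-0.006,0.14],[-0.231,-0.006,0.2],[-0.231,-0.006,0.2],[-0.231,-0.006,0.2]], "rot": [[0,0,0],[0,0,0],[0,0,0],[0,0,0],[0,0,0],[0,0,0],[0,0,0]]}}

```text
t: 21.42
tcp_pos: [0.6376, -0.0654, 0.1166]
eef_rot: [[-0.119, 0.993, -0.006], [0.993, 0.119, 0.001], [0.002, -0.006, -1.0]]
wrist_force: [-0.8, -0.3, 0.4]
width: 0.0855
```

```bash
python3 -c "
from h import *
f=optics.grab_frame('wrist');save(f,'w15')
s=bot.observe();print(s['t'],s['tcp_pos'],s['width'],s['wrist_force'])
move([*clampw(0,-.128),.022],rot2(TH)@[1,0])"
```

```text
21.4667 [ 0.63899196 -0.06564959  0.11820382] 0.08557163733755294 [ 1.22786445  0.6636991  -0.39716178]
trans [-0.003, 0.01, 0.385] rows 2.3
rot [-0.001, -0.0, -0.001] rows 0.0
```

View pics/w15.png

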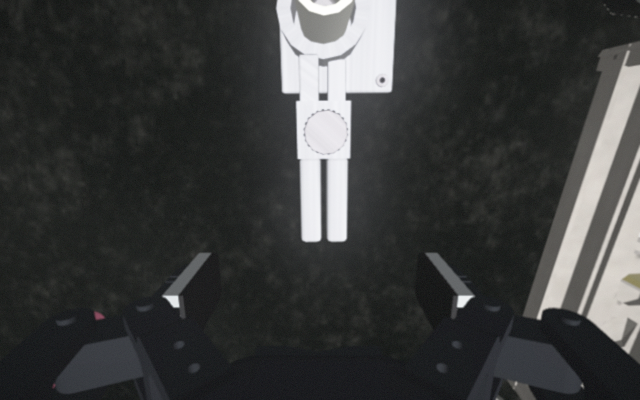

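Request:
{"op": "play_rows", "data": {"gripper": [1,1,1,1,1,1,1,1], "translation": [[0,0.004,0.06],[0,0.004,0.14],[0,0.004,0.22],[0,0.004,0.29],[0,0.004,0.34],[0,0.004,0.37],[0,0.004,0.37],[0,0.004,0.37]], "rot": [[0,0,0],[0,0,0],[0,0,0],[0,0,0],[0,0,0],[0,0,0],[0,0,0],[0,0,0]]}}

```text
t: 22.13
tcp_pos: [0.6414, -0.0657, 0.0273]
eef_rot: [[-0.119, 0.993, 0.0], [0.993, 0.119, -0.0], [-0.0, 0.0, -1.0]]
wrist_force: [0.2, 0.2, -0.1]
width: 0.0854
```

```bash
python3 -c "
from h import *
f=optics.grab_frame('wrist');save(f,'w16')
s=bot.observe();print(s['t'],s['tcp_pos'],s['width'],s['wrist_force'])
move([*clampw(0,-.128),.022],rot2(TH)@[1,0])"
```

```text
22.1833 [ 0.64198111 -0.065923    0.02794283] 0.08549698551028674 [ 0.37652431  0.22244176 -0.07073535]
trans [-0.0, -0.003, 0.024] rows 0.1
rot [0.001, 0.0, -0.001] rows 0.0
```

View pics/w16.png

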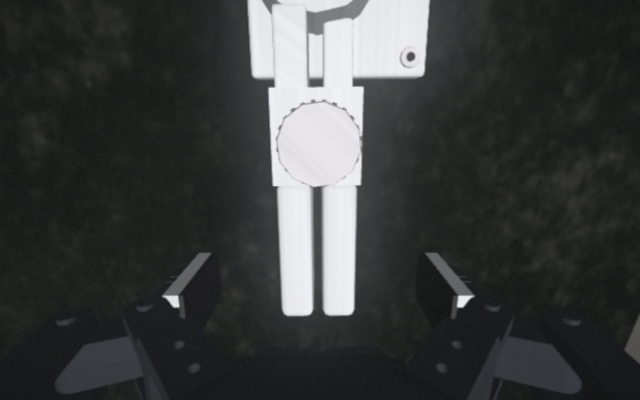

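Request:
{"op": "play_rows", "data": {"gripper": [1,1,1,-1,-1,-1,-1,-1,-1,-1,-1,-1], "translation": [[0,-0.001,0.012],[0,-0.001,0.02],[0,-0.001,0.02],[0,-0.001,0.02],[0,-0.001,0.02],[0,-0.001,0.02],[0,-0.001,0.02],[0,-0.001,0.02],[0,-0.001,0.02],[0,-0.001,0.02],[0,-0.001,0.02],[0,-0.001,0.02]], "rot": [[0,0,0],[0,0,0],[0,0,0],[0,0,0],[0,0,0],[0,0,0],[0,0,0],[0,0,0],[0,0,0],[0,0,0],[0,0,0],[0,0,0]]}}

```text
t: 23.18
tcp_pos: [0.6414, -0.0657, 0.0222]
eef_rot: [[-0.12, 0.993, 0.001], [0.993, 0.12, 0.0], [-0.0, 0.001, -1.0]]
wrist_force: [0.6, -0.6, 1.0]
width: 0.0301
```

Request:
{"op": "play_rows", "data": {"gripper": [-1,-1,-1,-1,-1,-1], "translation": [[0,0,0],[0,0,0],[0,0,0],[0,0,0],[0,0,0],[0,0,0]], "rot": [[0,0,0],[0,0,0],[0,0,0],[0,0,0],[0,0,0],[0,0,0]]}}

```text
t: 23.68
tcp_pos: [0.6414, -0.0657, 0.0222]
eef_rot: [[-0.119, 0.993, 0.001], [0.993, 0.119, 0.0], [-0.0, 0.001, -1.0]]
wrist_force: [2.6, 1.1, 3.0]
width: 0.0304
```

```bash
python3 -c "
from h import *
f=optics.grab_frame('wrist');save(f,'w17')
g=optics.grab_frame('scene');crop(g,'s17',270,140,370,230,7)
s=bot.observe();print(s['t'],s['tcp_pos'],s['width'],s['wrist_force'])"
```

```text
23.7833 [ 0.64137525 -0.06573075  0.02222287] 0.030228087298172106 [2.6038071  1.01488891 3.54329669]
```

View pics/w17.png

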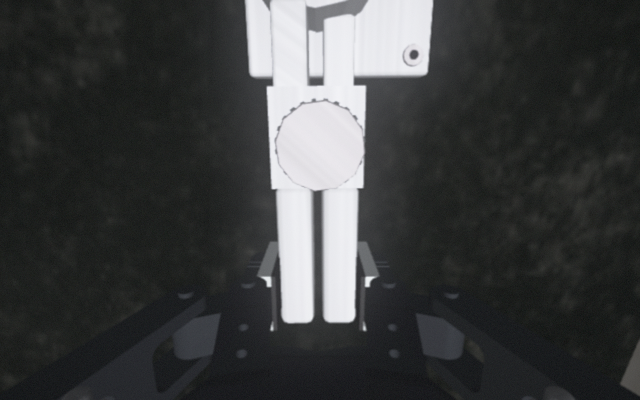

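View pics/s17.png

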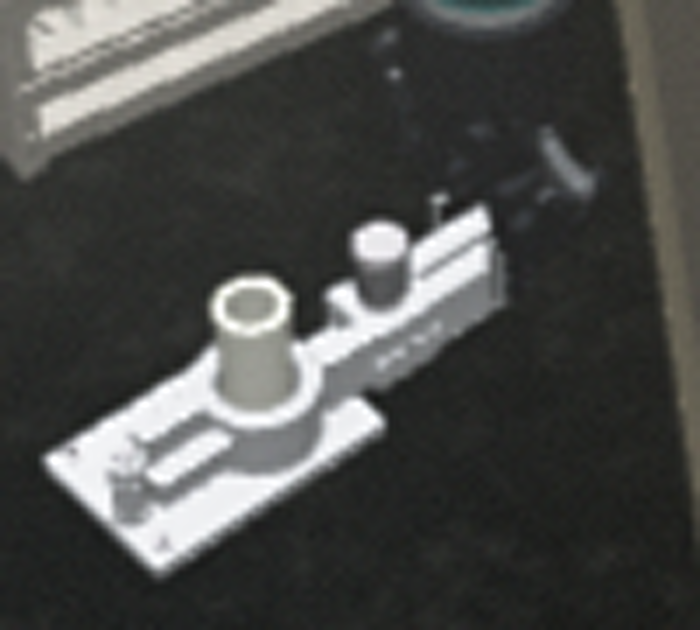

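Both fingers grip the outer faces of the tabs, visible in the wrist picture at about (270,285) and (367,285). The opening stopped at 30 mm. The pin head at (320,145) is undisturbed and the sleeve is still seated, so I am handing in.

```bash
python3 -c "
from h import *
finish_job()"
```

```text
the job is handed in; nothing more can be done
```

I seated the white sleeve on the spigot, pushed the gate shut against its stop, and put the pin through both holes. I handed the job in at about 24 s with the fingers squeezing the two end tabs; no verdict was reported.

**What the last checks showed:**
- **Sleeve and pin:** in the last wrist and scene pictures both stand upright. The sleeve rim was within about 1 px of where a seated sleeve should be, and the pin's head sits on the gate's lug.
- **Gate:** the tabs are parallel, with the gap visible between them.
- **Squeeze:** the TCP is at z = 22 mm, so the grasp point is at about 41 mm, below the 56 mm limit. Both fingers are on the outer faces of the tabs.
- **Bystanders:** the petri dish, amber bottle and stopper were never approached. I did not measure them again at the end.

**What disagreed or was not measured:**
- **Finger opening:** it reads 30 mm, while the tabs measure 32 mm over their outer faces. The gripper also read about 1–2 mm low on the sleeve and the pin.
- **Contact force:** the force on each tab could not be read directly. The stalled fingers are the only evidence that it is above 4 N.

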